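# Put touched-up bottles and lacquer wands away in the dust case with bypass doors

### The arm

A 6-joint arm with a two-finger parallel gripper is mounted at the origin on a cart in front of the work surface, level with it; the furniture and walls round the work are solid. World frame = base frame: x ahead of the robot, y to its left, z up, the work surface at z = 0. Lengths are in m, angles in rad, forces in N, time in s.
With the tool pointing down it reaches from about 0.35 to 0.875 m from the base axis. Payload 4.2 kg.
Tool frame: the origin (TCP) lies on the mounting face of the last link; the fingertips stand 182 mm ahead of it and the grasp point (between the pads) lies 164 mm ahead of it; z points along the fingers, y is the line along which they close (so a half turn about z gives the same grasp; the last joint's range is limited). The gripper opens to 87 mm and grips with 3 to 60 N. Pads are 19 mm wide; open, the fingers measure 117 mm over their backs; the gripper's body (75 mm by 190 mm) begins 51 mm behind the grasp point.
Start: joints at [1.606, 0.385, 0.008, 0, -1.194, -0.259], TCP at [0.139, 0.609, 0.405] pointing down, gripper open.
Joint ranges: [-3.14, 3.14], [-1.21, 2.06], [-1.07, 1.41], [-3.16, 2.05], [-2.99, -0.16], [-3.1, 3.1]. Speed limits (rad/s): [2.79, 2.79, 3.14, 3.14, 3.14, 3.14].

### API

Orientations are given as [roll, pitch, yaw] about the fixed x, y, z axes, in that order (R = Rz(yaw) Ry(pitch) Rx(roll)).
In Python, from rig import read_state, capture, hand_in gives the robot as it stands.
- The arm moves only by the tool servo_tool, never from a script. Its argument "plan" is a list of rows, each a list of 7 numbers: the shift along the tool's x, y, z in mm, then the turn, a rotation vector about the tool's x, y, z in rad, then the opening, from 0 (shut) to 1 (fully open). In form: [[x, y, z, ax, ay, az, jaw], ...]. A call has 1 to 10 rows; each row is the pose to reach, as a shift and turn from the pose commanded when the call began, along the tool's axes at that moment; what a row does not reach only later rows make up. A row lasts 1/10 s, in which the tool goes at most 50 mm and 8.59 degrees, less where a joint would pass 70% of its speed; a pose out of reach is approached as far as the arm can. A call with a gripper value outside its range is refused whole. The fingers move at their own pace and stop on an object; "newtons" is the grip in N (left out, the last holds). Time passes only in rows, so rows that repeat a pose let the fingers close. It gives the time, the measured TCP pose, the force, the opening and the grip force at its end, in the units of the state.
- read_state(): the state, without advancing time (a new reading comes with each control period).
- capture(name): name is "scene" or "side" or "wrist"; returns a dict with "color" (480x640x3 uint8, red, green, blue), "z_map" (480x640 float32, m along the optical axis (not along the pixel's ray), 0 where there is no reading), "fx", "fy", "cx", "cy" (pixels), "k1" (the pictures are not rectified: a ray, as slopes to the right and down, at radius r is drawn at 1 + k1 r^2 times it, then the intrinsics apply), "R" (3x3) and "t" (3): a world point X has camera coordinates R X + t. Camera axes: x right, y down, z forward; pixel columns grow to the right and rows downward; lengths in m; the calibration is good to about 2 mm. A picture is of the moment at which its call begins.
- hand_in(): hands the job in; it is judged then, once.
The state is a dict: "time": time; "qpos": joint angles; "qd": joint speeds; "tau": joint torques, N m; "ee_pos": TCP position; "tcp_rot": TCP orientation; "force": force on the tool from outside, world axes, zero at the start; "wrist_torque": the same for the moment, N m; "width": opening from 0.0 (shut) to 1.0 (fully open); "grasp_force": force on a finger pad.
Only numpy, scipy, OpenCV 4.12 (cv2) and the standard library are available. Lean on these libraries where they do the work, as an engineer would, in place of code of your own. Each camera call takes 0.05 s, during which the arm holds its last target. There are 200 camera calls.

### The job

The lacquer touch-up is finished: put every single bottle that stands on the table upright into an empty pocket of the stepped white rack inside the dust case, and push every orange-capped wand from the wooden drying block straight down into a free vial in the case until its cap sits on the vial's rim. Slide the two amber doors past one another on their double track to get at one half of the case and then the other, and leave both doors fully shut. Hold the bottles lightly, for their lacquer is fresh, press the wands in gently, and leave the other things where they are.

Things in the scene. Friction and masses are not known exactly. Their poses are not given: they have to be found in the camera images.
- case: Fixed grey case, 170 mm deep (x) x 420 wide (y); origin: centre of underside, front at -x. Rim plane slopes from 113 mm high in front to 137 at the back; rails there stand 17 mm above it. Walls 10 mm; a partition at y = 0 makes a left (+y) and a right bay. A fully open bay is clear from |y| = 45 to 200 mm, 150 mm deep. Which rack is in which bay varies.
- left_door (a joint): Left door (213 mm wide, lower track, top 7 mm above the rim plane). 0 = shut; grows, in m, as it slides to the case's -y under the right door, up to 0.165 = fully open. About 2 N moves it, it stays where left and may start ajar. Its pull blocks the right door: the two joint values cannot sum to more than about 0.18, so shut one door before opening the other.
- right_door (a joint): Right door, like the left but in the upper track (top 14 mm above the rim plane). 0 = shut over the right bay; grows as it slides to the case's +y over the left door, up to 0.165 m = fully open. About 2 N moves it, it stays where left and may start ajar.
- left_door_pull (a point): Middle of the top of the left door's pull: black bar 10 mm wide (case y) x 76 mm long (case x) x 16 mm high, 9 mm in from the door's outer edge; pinch it across its width from above. Fully open, 24 mm are free between bar and right door. Shut, the outer finger comes over the end wall (lower than the door's face).
- right_door_pull (a point): Middle of the top of the right door's pull: a like bar on the middle of the right door.
- pocket0 (a point): Centre of the floor of pocket 0 of the fixed white stepped bottle rack (132 x 148 mm, in one bay; front step, +y side): a square pocket 44 x 44 mm, 26 mm deep, edge bevelled 3 mm, sides along the case's axes.
- pocket1 (a point): Centre of the floor of pocket 1 of the fixed white stepped bottle rack (132 x 148 mm, in one bay; front step, -y side): a square pocket 44 x 44 mm, 26 mm deep, edge bevelled 3 mm, sides along the case's axes.
- pocket2 (a point): Centre of the floor of pocket 2 of the fixed white stepped bottle rack (132 x 148 mm, in one bay; back step, +y side): a square pocket 44 x 44 mm, 26 mm deep, edge bevelled 3 mm, sides along the case's axes. Neighbouring pockets are 68 mm apart in x and in y. Pocket 2 starts with bottle_stored in it.
- pocket3 (a point): Centre of the floor of pocket 3 of the fixed white stepped bottle rack (132 x 148 mm, in one bay; back step, -y side): a square pocket 44 x 44 mm, 26 mm deep, edge bevelled 3 mm, sides along the case's axes.
- bottle_a: Black glass bottle of the touch-up job, standing singly on the table, some starts without it: 27 (x) x 33 (y) x 74 mm, about 80 g; flat-sided body up to 57 mm, then an open neck 18 mm across. Origin: centre of its underside, z up. Fresh lacquer: keep the grip of the fingers low, 8 to 12 N on each side (20 N on each is too much).
- bottle_b: Black glass bottle of the touch-up job, standing singly on the table, some starts without it: 27 (x) x 33 (y) x 74 mm, about 80 g; flat-sided body up to 57 mm, then an open neck 18 mm across. Origin: centre of its underside, z up. Fresh lacquer: keep the grip of the fingers low, 8 to 12 N on each side (20 N on each is too much).
- bottle_c: Black glass bottle of the touch-up job, standing singly on the table, some starts without it: 27 (x) x 33 (y) x 74 mm, about 80 g; flat-sided body up to 57 mm, then an open neck 18 mm across. Origin: centre of its underside, z up. Fresh lacquer: keep the grip of the fingers low, 8 to 12 N on each side (20 N on each is too much).
- bottle_stored: A like bottle that already stands in pocket 2; leave it there. Origin: centre of its underside.
- vial_rack: Fixed white rack in the other bay, 100 x 148 mm, with two amber glass vials; axes as the case's; origin: centre of its underside.
- vial0_mouth (a point): Centre of the mouth of vial 0, at the level of its rim: opening 15 mm across, rim 27 mm across, free depth 67 mm; 34 mm to the +y side of the rack's middle. Rubber lips in the neck, 12 mm below the rim, drag on the rod: about 2 to 5 N are needed to push it down. Do not press with more than 30 N.
- vial1_mouth (a point): Centre of the mouth of vial 1, at the level of its rim: opening 15 mm across, rim 27 mm across, free depth 67 mm; 34 mm to the -y side of the rack's middle. Rubber lips in the neck, 12 mm below the rim, drag on the rod: about 2 to 5 N are needed to push it down. Do not press with more than 30 N.
- wand_0: Lacquer wand, upright in the drying block, some starts without it: steel rod 8 mm across, tapered over its last 12 mm, 62 mm long, below an orange cap 22 mm across and 34 mm high; 96 mm in all, 35 g. Origin: the tip of the rod; z runs along the rod to the cap.
- wand_1: Lacquer wand, upright in the drying block, some starts without it: steel rod 8 mm across, tapered over its last 12 mm, 62 mm long, below an orange cap 22 mm across and 34 mm high; 96 mm in all, 35 g. Origin: the tip of the rod; z runs along the rod to the cap.
- drying_block: Loose wooden block, 0.8 kg, 130 (x) x 62 (y) x 72 mm high, with two upright 13 mm holes through it 34 mm either side of its middle along its x; the wands' caps rest on its top. Origin: centre of its underside.
- screw_jar: Bystander: white jar 70 mm across, 58 mm high. Origin: centre of its underside.
- heat_tape: Bystander: roll of orange tape lying flat, 74 mm across, 19 mm high. Origin: centre of its underside.
- brush: Bystander: lint brush 40 x 158 x 32 mm, lying along its y. Origin: centre of its underside.
- tweezers: Bystander: steel tweezers 12 x 124 x 8 mm, lying along their y. Origin: centre of the underside.
Mind the look-alikes: they are no part of the job. What is shaped like the bottle_b but blue is not meant.

How it is judged:
By the outcome, as a careful person would: the job done as asked, in the order asked, and still so for the second after the job is handed in, with the robot touching nothing.
Of bottle_a, bottle_b, bottle_c only 2 to 3 are there at a start; the rules pass over those that are not, and their reading is None.
Of wand_0, wand_1 only 1 to 2 are there at a start; the rules pass over those that are not, and their reading is None.
At some moment in a run one of drying_block may be knocked a few centimetres aside while the robot is not near it.
It also fails if it takes over 210 s, if anything falls off the work surface, if the arm or the gripper's body presses on something with over 40 N, if the wrist force passes 120 N, or if a joint passes its speed limit or range.

## Working session

There is one attempt and no reset: what is moved stays moved. The work goes in short steps, Python scripts to look and compute and a tool call to move; the robot and the scene stay as the last step left them, time stands still between calls to the robot, and variables do not carry over. Pictures are saved under pics/ and viewed, at most 17 in all, crops included, and the job is handed in when it is done.

Besides the shell and the picture viewer there is one more tool, called after "Call:" as name(argument=value, ...) on one line, values as JSON. servo_tool: Moves the arm, as the interface text tells. Its arguments: {"type":"object","properties":{"plan":{"type":"array","items":{"type":"array","items":{"type":"number"}}},"newtons":{"type":"number"}},"required":["plan"]}

```bash
ls; mkdir -p pics; python3 - <<'E'
from rig import *
import cv2
s=read_state(); print(s)
for n in("scene","side"):
    c=capture(n); cv2.imwrite(f"pics/{n}0.png",c["color"][:,:,::-1]); print(n,c["fx"],c["fy"],c["cx"],c["cy"],c["k1"],c["R"],c["t"])
E
```

```text
pics
{'time': 0.0, 'qpos': array([ 1.60560020e+00,  3.85554592e-01,  6.60458493e-03, -5.02111460e-04,
       -1.19399325e+00, -2.58598786e-01]), 'qd': array([ 1.02335686e-03,  3.40840761e-04, -6.20599384e-04, -1.52234085e-05,
        8.09583711e-04,  5.63058070e-05]), 'tau': array([ 2.34462677e-04, -3.90663815e+01,  1.87403351e+01,  4.21950459e+00,
        1.09828461e-02, -1.98926041e-04]), 'ee_pos': array([0.13862716, 0.60921475, 0.40365158]), 'tcp_rot': array([ 3.13939778e+00, -9.80584144e-05, -2.23980061e-01]), 'force': array([ 0.23480131,  0.73179735, -0.38584088]), 'wrist_torque': array([ 0.020402  , -0.02755158,  0.05931577]), 'grasp_force': 0.0, 'width': 1.002108581306835}
scene 455.8035770627421 455.8035770627421 318.10510536158785 242.74510472908503 -0.09582764657840766 [[ 0.6467147  -0.76250349 -0.01866875]
 [-0.52082854 -0.42359293 -0.74115225]
 [ 0.55722323  0.48903728 -0.67107736]] [-0.32283274  0.34809829  0.81867545]
side 510.57946766373834 510.57946766373834 312.5095996088959 248.8865734416954 -0.014581400370596572 [[ 8.43260195e-01 -5.37505243e-01  5.97492322e-04]
 [-3.48144116e-01 -5.47028967e-01 -7.61285087e-01]
 [ 4.09521571e-01  6.41753398e-01 -6.48417041e-01]] [-0.42385498  0.28966089  1.37505311]
```

View pics/scene0.png

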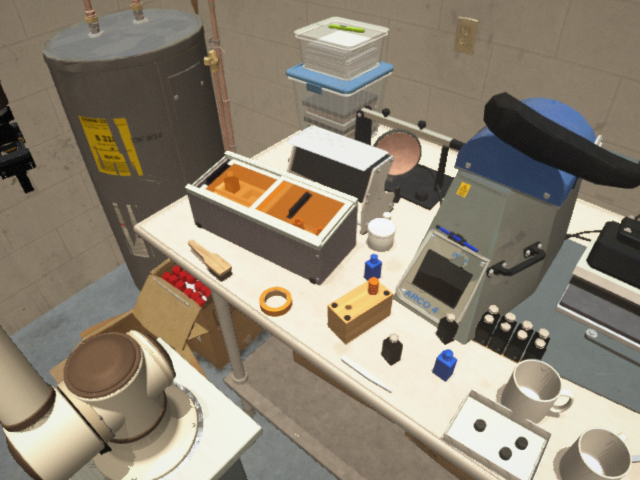

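View pics/side0.png

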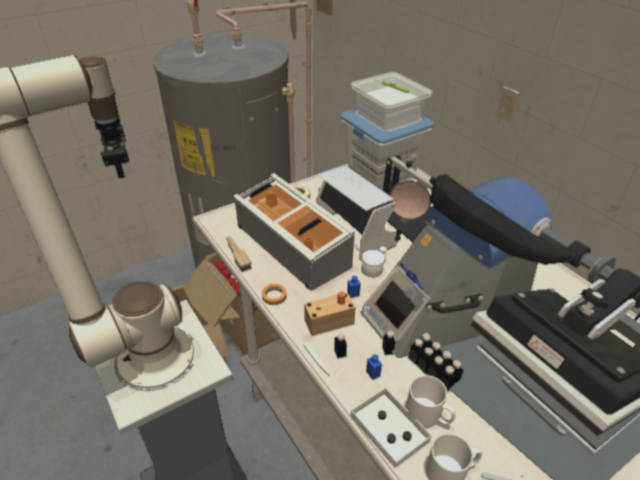

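The scene picture shows the case at (270,215). Two single black bottles stand at (392,348) and (447,328), with blue look-alikes at (373,265) and (445,363). The drying block, with one wand at (373,288), is at (360,310). I'll enlarge it and measure.

```bash
cat > h.py <<'E'
import numpy as np, cv2
from rig import *
from scipy.spatial.transform import Rotation as Ro
def cloud(c):
    v,u=np.mgrid[0:480,0:640].astype(float)
    K=np.array([[c["fx"],0,c["cx"]],[0,c["fy"],c["cy"]],[0,0,1]])
    p=cv2.undistortPoints(np.stack([u.ravel(),v.ravel()],1)[:,None],K,np.array([c["k1"],0,0,0,0.]))[:,0]
    z=c["z_map"].ravel()[:,None]
    X=(np.c_[p,np.ones(len(p))]*z-c["t"])@c["R"]
    X[z[:,0]==0]=np.nan
    return X.reshape(480,640,3)
def ray(c,u,v,z):
    K=np.array([[c["fx"],0,c["cx"]],[0,c["fy"],c["cy"]],[0,0,1]])
    p=cv2.undistortPoints(np.array([[[u,v]]],float),K,np.array([c["k1"],0,0,0,0.]))[0,0]
    d=c["R"].T@np.r_[p,1]; o=-c["R"].T@c["t"]
    return o+d*(z-o[2])/d[2]
def proj(c,X):
    K=np.array([[c["fx"],0,c["cx"]],[0,c["fy"],c["cy"]],[0,0,1]])
    return cv2.projectPoints(np.atleast_2d(X).astype(float),cv2.Rodrigues(c["R"])[0],c["t"],K,np.array([c["k1"],0,0,0,0.]))[0][:,0]
def crop(c,n,u0,v0,u1,v1,f):
    cv2.imwrite(f"pics/{n}.png",cv2.resize(c["color"][v0:v1,u0:u1,::-1],None,fx=f,fy=f,interpolation=cv2.INTER_CUBIC))
E
python3 - <<'E'
from h import *
c=capture("scene"); np.savez("s0.npz",**c)
crop(c,"cropA",180,140,380,290,4); crop(c,"cropB",310,240,510,390,4)
P=cloud(c)
np.set_printoptions(precision=4,suppress=True)
for n,u,v in[("bA neck",392,338),("bA body",392,352),("bB",447,320),("bB body",447,332),("blue",445,353),("wand",373,283),("jar",381,224),("table",420,390),("case front",270,240)]: print(n,P[v,u],)
# block top
d=P[...,2]
m=(d>.06)&(d<.08); 
x,y=P[...,0],P[...,1]
vv,uu=np.nonzero(m&(np.abs(np.arange(640)[None]-355)<45)&(np.abs(np.arange(480)[:,None]-305)<30))
pts=np.c_[uu,vv].astype(int); q=P[vv,uu]; print(len(q),cv2.minAreaRect(q[:,:2].astype(np.float32)),q[:,2].mean())
E
```

```text
bA neck [ 0.4202 -0.2569  0.0717]
bA body [ 0.4085 -0.2675  0.0474]
bB [ 0.5331 -0.3169  0.064 ]
bB body [ 0.5214 -0.3272  0.0445]
blue [ 0.4553 -0.3542  0.0703]
wand [ 0.4867 -0.1617  0.108 ]
jar [ 0.7049 -0.0362  0.0591]
table [ 0.3989 -0.3447  0.0002]
case front [0.4714 0.1259 0.0753]
1463 ((0.4529883861541748, -0.18887154757976532), (0.1426275074481964, 0.13133147358894348), 77.59181213378906) 0.07119923655324359
```

View pics/cropA.png

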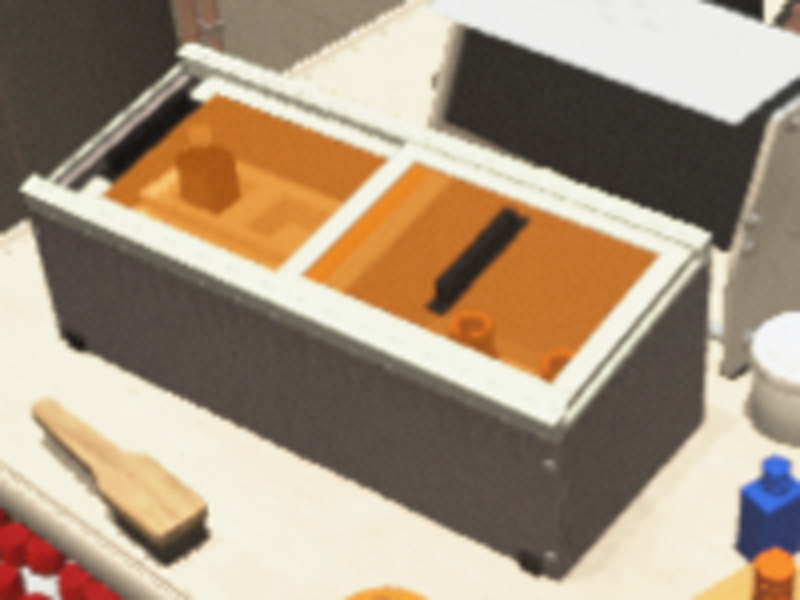

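View pics/cropB.png

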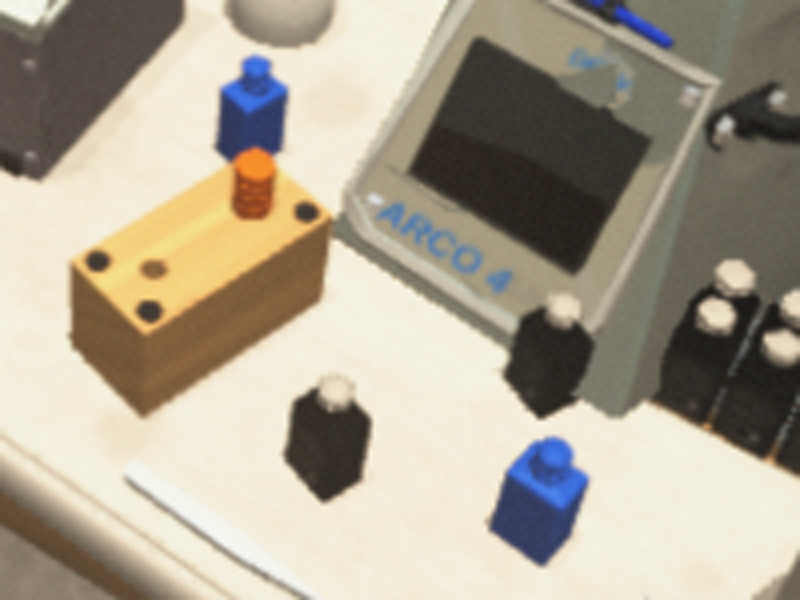

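Crop A shows the stored bottle in the left bay, so that is the bottle rack, and the vials at (470,330) and (555,365) in the right bay. Both doors look about shut: the left pull is at (150,130) and the right pull at (480,260). Crop B shows one wand at (253,185), the empty hole at (155,268), and bottles at (328,440) and (548,355).

```bash
cat > m.py <<'E'
from h import *
np.set_printoptions(precision=4,suppress=True)
def line(q):
    vx,vy,x,y=cv2.fitLine(q.astype(np.float32),cv2.DIST_HUBER,0,.002,.01).ravel(); return np.array([x,y]),np.array([vx,vy])
E
python3 - <<'E'
from m import *
def box(P,col,nm,cx,cy,r,z0,z1,f=None):
    m=(np.hypot(P[...,0]-cx,P[...,1]-cy)<r)&(P[...,2]>z0)&(P[...,2]<z1)
    if f is not None: m&=f(col.astype(int))
    q=P[m]; rc=cv2.minAreaRect(q[:,:2].astype(np.float32)) if len(q)>5 else None
    print(nm,len(q),q.mean(0),rc)
    return q
dark=lambda c:c.max(-1)<80
org=lambda c:(c[...,0]>170)&(c[...,2]<80)&(c[...,1]<130)
for n in("scene","side"):
    c=capture(n); P=cloud(c); col=c["color"]; print("==",n)
    np.savez(n+".npz",**c)
    box(P,col,"blocktop",.465,-.185,.09,.066,.078,lambda c:c.max(-1)>120)
    box(P,col,"wandcap",.488,-.162,.03,.08,.104)
    box(P,col,"wandtop",.488,-.162,.03,.104,.112)
    for b,(x,y) in dict(A=(.413,-.262),B=(.527,-.322)).items():
        box(P,col,b+" shoulder",x,y,.03,.053,.060); box(P,col,b+" body",x,y,.035,.008,.05,dark); box(P,col,b+" neck",x,y,.03,.068,.078)
    # case front face
    m=(P[...,2]>.03)&(P[...,2]<.095)&(P[...,0]>.40)&(P[...,0]<.75)&(P[...,1]>-.1)&(P[...,1]<.4)
    q=P[m]; print(len(q))
    # RANSAC-ish: minAreaRect hull lines
    from numpy.random import default_rng
    r=default_rng(0); rem=q[:,:2]
    for k in range(2):
        best=None
        for _ in range(400):
            a,b=rem[r.integers(len(rem),size=2)]; d=b-a; L=np.hypot(*d)
            if L<.05: continue
            e=np.abs((rem-a)@np.array([-d[1],d[0]])/L); s=(e<.002)
            if best is None or s.sum()>best.sum(): best=s
        p,d=line(rem[best]); t=(rem[best]-p)@d
        print("face",best.sum(),p,d,np.degrees(np.arctan2(d[1],d[0])),p+d*t.min(),p+d*t.max()); rem=rem[~best]
E
```

```text
== scene
blocktop 1304 [ 0.4531 -0.1563  0.072 ] ((0.4516957402229309, -0.19274982810020447), (0.15246114134788513, 0.13010385632514954), 77.12622833251953)
wandcap 78 [ 0.4879 -0.1614  0.0923] ((0.4912886917591095, -0.15887203812599182), (0.017918692901730537, 0.01905529387295246), 82.100830078125)
wandtop 59 [ 0.4935 -0.158   0.1064] ((0.49296391010284424, -0.15735629200935364), (0.018425682559609413, 0.02034667506814003), 86.15631866455078)
A shoulder 107 [ 0.4198 -0.2612  0.0553] ((0.4233376979827881, -0.2584558427333832), (0.031494658440351486, 0.027844978496432304), 70.73648071289062)
A body 221 [ 0.4145 -0.263   0.0296] ((0.4139581620693207, -0.2622068524360657), (0.01990850269794464, 0.03655938059091568), 22.217674255371094)
A neck 62 [ 0.423  -0.2585  0.0722] ((0.4245169758796692, -0.2578791379928589), (0.017313145101070404, 0.016961444169282913), 47.258819580078125)
B shoulder 107 [ 0.5344 -0.3222  0.0557] ((0.5384684801101685, -0.31984084844589233), (0.033447105437517166, 0.026394054293632507), 70.385498046875)
B body 232 [ 0.5289 -0.3233  0.0298] ((0.5290124416351318, -0.
[... 1211 characters left out ...]
5812363624572754), (0.020085176452994347, 0.013156701810657978), 55.19108581542969)
B shoulder 53 [ 0.5367 -0.3231  0.056 ] ((0.5392616987228394, -0.3220268785953522), (0.03510526940226555, 0.02577146515250206), 64.43217468261719)
B body 120 [ 0.5321 -0.3292  0.031 ] ((0.5317342281341553, -0.3230106234550476), (0.02325330674648285, 0.040511228144168854), 17.02835464477539)
B neck 32 [ 0.5401 -0.3204  0.0733] ((0.5399557948112488, -0.32062554359436035), (0.016881363466382027, 0.01597912795841694), 50.95529556274414)
2541
face 874 [0.4666 0.1704] [ 0.1097 -0.994 ] -83.699585 [0.4413 0.3994] [ 0.4876 -0.0195]
face 493 [ 0.5564 -0.0069] [0.9919 0.1271] 7.3048553 [ 0.4845 -0.0161] [0.7491 0.0178]
```

```bash
python3 - <<'E'
from m import *
s=read_state(); R=Ro.from_euler("xyz",s["tcp_rot"]).as_matrix(); print(R)
for n in("side","scene"):
    c=dict(np.load(n+".npz")); P=cloud(c); T=(P.reshape(-1,3)-s["ee_pos"])@R
    T=T[np.isfinite(T[:,0])&(np.abs(T[:,0])<.2)&(np.abs(T[:,1])<.2)]
    print(n)
    for z0 in np.arange(-.06,.2,.02):
        q=T[(T[:,2]>=z0)&(T[:,2]<z0+.02)]
        if len(q): print("%.2f n%d x %.3f %.3f y %.3f %.3f"%(z0,len(q),q[:,0].min(),q[:,0].max(),q[:,1].min(),q[:,1].max()))
c=dict(np.load("side.npz")); crop(c,"grip",70,40,170,190,4)
w=capture("wrist"); Rc=w["R"]; print(w["fx"],w["cx"],w["cy"],w["k1"],"cam axes in tool\n",Rc@R,"cam pos in tool",R.T@(-Rc.T@w["t"]-s["ee_pos"]))
E
```

```text
[[ 0.975  -0.222  -0.0002]
 [-0.222  -0.975  -0.0009]
 [ 0.      0.0009 -1.    ]]
side
-0.06 n180 x -0.038 0.042 y 0.000 0.048
-0.04 n180 x -0.038 0.041 y -0.001 0.048
-0.02 n114 x -0.034 0.039 y 0.001 0.044
0.00 n153 x -0.036 0.039 y -0.051 0.043
0.02 n97 x -0.035 0.039 y -0.030 0.024
0.04 n104 x -0.020 0.028 y -0.035 0.024
0.06 n374 x -0.035 0.039 y -0.090 0.104
0.08 n221 x -0.037 0.040 y -0.083 0.100
0.10 n102 x -0.036 0.040 y -0.052 0.096
0.12 n38 x -0.009 0.013 y -0.055 0.067
0.14 n28 x -0.008 0.010 y 0.050 0.063
0.16 n40 x -0.012 0.010 y 0.047 0.060
0.18 n7 x -0.010 0.006 y 0.044 0.053
scene
-0.06 n27 x 0.031 0.040 y 0.004 0.027
-0.04 n74 x 0.021 0.040 y 0.002 0.037
-0.02 n74 x 0.014 0.039 y 0.004 0.040
0.00 n130 x 0.007 0.037 y -0.049 0.039
0.02 n104 x -0.001 0.036 y -0.002 0.021
0.04 n137 x -0.009 0.026 y -0.038 0.022
0.06 n596 x -0.028 0.037 y -0.096 0.100
0.08 n368 x -0.036 0.038 y -0.083 0.097
0.10 n240 x -0.037 0.038 y -0.053 0.093
0.12 n56 x -0.012 0.011 y 0.054 0.064
0.14 n75 x -0.011 0.011 y 0.046 0.059
0.16 n80 x -0.011 0.011 y -0.042 0.057
0.18 n16 x -0.013 0.010 y -0.043 0.057
403.0753013442933 323.9970407263103 242.49875176084262 -0.0913678182885861 cam axes in tool
 [[ 0.0004  1.     -0.0003]
 [-0.9645  0.0003 -0.2642]
 [-0.2642  0.0004  0.9645]] cam pos in tool [0.0711 0.     0.0198]
```

View pics/grip.png

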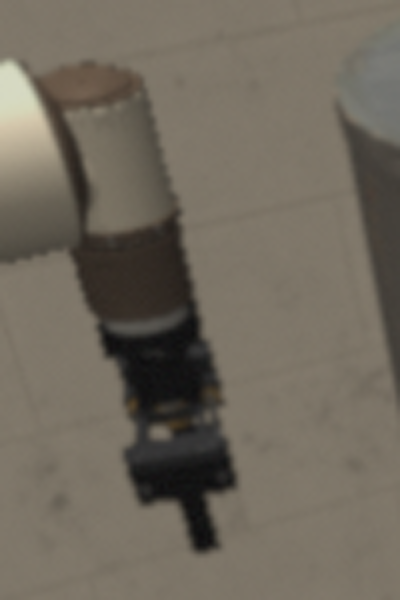

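The gripper picture shows the body block at about tool z 60–115 mm, ±100 mm along the closing axis and ±38 mm across it. Next I find the pulls in case coordinates.

```bash
cat >> m.py <<'E'
CY=np.radians(6.35); C0=np.array([.5484,.2006,0])
CR=Ro.from_euler("z",CY).as_matrix()
def case(X): return (np.asarray(X)-C0)@CR
def world(x,y,z): return C0+CR@np.array([x,y,z])
E
python3 - <<'E'
from m import *
for n in("scene","side"):
    c=dict(np.load(n+".npz")); P=case(cloud(c)); col=c["color"].astype(int)
    rim=.125+P[...,0]*24/170
    h=P[...,2]-rim
    inb=(np.abs(P[...,0])<.1)&(np.abs(P[...,1])<.215)
    dk=inb&(col.max(-1)<60)&(h>.0)
    print(n)
    for nm,a,b in(("L",.1,.21),("R",-.18,-.02)):
        q=P[dk&(P[...,1]>a)&(P[...,1]<b)]; print(nm,len(q),q.min(0),q.max(0),np.median(q,0)) 
        t=P[dk&(P[...,1]>a)&(P[...,1]<b)&(h>.019)];print(" top",len(t),np.median(t,0),t.min(0),t.max(0), np.median(t[:,2]-.125-t[:,0]*24/170) if len(t) else 0)
    # door plates
    am=inb&(col[...,0]>150)&(col[...,2]<90)
    for a,b in((-.2,-.13),(-.07,-.02),(.05,.15),(.16,.2)):
        k=am&(P[...,1]>a)&(P[...,1]<b); print(a,b,k.sum(),np.median(h[k]))
    # rails
    wh=inb&(col.min(-1)>150)&(h>.005); q=P[wh]; print("white",q.min(0),q.max(0))
E
```

```text
scene
L 148 [-0.0464  0.1637  0.1257] [0.0394 0.1778 0.1537] [-0.0071  0.1688  0.1411]
 top 71 [-0.0067  0.1692  0.1455] [-0.0439  0.1637  0.1382] [0.0327 0.1749 0.1537] 0.021222278318534064
R 144 [-0.046  -0.105   0.1341] [ 0.0313 -0.0936  0.1606] [-0.0105 -0.1017  0.1497]
 top 119 [-0.0104 -0.1018  0.1509] [-0.0425 -0.105   0.1394] [ 0.0285 -0.0968  0.1606] 0.02791537004880472
-0.2 -0.13 840 0.013658162471885976
-0.07 -0.02 651 0.013585097999601822
0.05 0.15 1034 0.005925149607393994
0.16 0.2 64 0.0051718681332612315
white [-0.0895 -0.2101  0.1211] [0.0841 0.2118 0.1564]
side
L 73 [-0.0415  0.16    0.1295] [0.0335 0.1756 0.1528] [-0.0059  0.1687  0.1412]
 top 25 [-0.0059  0.1659  0.148 ] [-0.0391  0.16    0.1399] [0.0323 0.1718 0.1528] 0.022607447205361956
R 89 [-0.0425 -0.107   0.136 ] [ 0.0342 -0.0966  0.1611] [-0.0057 -0.1014  0.1491]
 top 71 [-0.0057 -0.102   0.1511] [-0.0402 -0.107   0.1393] [ 0.0302 -0.0976  0.1611] 0.02632661253748465
-0.2 -0.13 408 0.014263686291703215
-0.07 -0.02 367 0.01428220827389616
0.05 0.15 480 0.0073169002852253515
0.16 0.2 5 0.004371318179088424
white [-0.0902 -0.21    0.1219] [0.0852 0.2105 0.1608]
```

```bash
cat >> m.py <<'E'
def plan(wps,s=None):
    "wps: (tip xyz world, yaw) tool down; prints shift mm and rotvec in successive tool frames"
    s=s or read_state(); p=s["ee_pos"]; R=Ro.from_euler("xyz",s["tcp_rot"])
    print("t%.1f tip %s rot %s w %.3f F %s g %.1f"%(s["time"],p+R.apply([0,0,.182]),s["tcp_rot"],s["width"],s["force"],s["grasp_force"]))
    for X,y in wps:
        R2=Ro.from_euler("xyz",[np.pi,0,y]); p2=np.asarray(X)+[0,0,.182]
        d=R.inv().apply(p2-p)*1000; a=(R.inv()*R2).as_rotvec()
        print(np.round(d,1),np.round(a,3),"rows>=%.0f"%np.ceil(max(np.linalg.norm(d)/50,np.degrees(np.linalg.norm(a))/8.59)))
        p,R=p2,R2
E
python3 - <<'E'
from m import *
plan([(world(0,.169,.22),CY),(world(0,.169,.139),CY)])
E
```

```text
t0.3 tip [0.1386 0.6092 0.2224] rot [ 3.1408 -0.0001 -0.2238] w 1.001 F [-0.7062 -0.4204  0.1761] g 0.0
[434.8 148.    2.5] [ 0.001  0.    -0.335] rows>=10
[ 0. -0. 81.] [0. 0. 0.] rows>=2
```

Call:
servo_tool(plan=[[435,148,2.5,0,0,-0.335,0.45],[435,148,2.5,0,0,-0.335,0.45],[435,148,2.5,0,0,-0.335,0.45],[435,148,2.5,0,0,-0.335,0.45],[435,148,2.5,0,0,-0.335,0.45],[435,148,2.5,0,0,-0.335,0.45],[435,148,2.5,0,0,-0.335,0.45],[435,148,2.5,0,0,-0.335,0.45],[435,148,2.5,0,0,-0.335,0.45],[435,148,2.5,0,0,-0.335,0.45]])

```text
time: 1.3
ee_pos: [0.5334, 0.3656, 0.4016]
tcp_rot: [3.141, 0.0, 0.106]
force: [0.4, -0.2, 0.0]
width: 0.45
grasp_force: 0.0
```

Call:
servo_tool(plan=[[0,0,0,0,0,0,0.45],[0,0,0,0,0,0,0.45]])

```text
time: 1.5
ee_pos: [0.5295, 0.3689, 0.402]
tcp_rot: [3.142, 0.001, 0.111]
force: [0.4, -0.1, -0.3]
width: 0.449
grasp_force: 0.0
```

```bash
python3 - <<'E'
from m import *
plan([(world(0,.169,.22),CY),(world(0,.169,.139),CY)])
E
```

```text
t1.5 tip [0.5294 0.3688 0.22  ] rot [3.1415 0.0006 0.1113] w 0.449 F [ 0.4317 -0.0889 -0.2824] g 0.0
[0.2 0.3 0. ] [0.    0.001 0.001] rows>=1
[ 0. -0. 81.] [0. 0. 0.] rows>=2
```

Call:
servo_tool(plan=[[0,0,40,0,0,0,0.45],[0,0,70,0,0,0,0.45],[0,0,81,0,0,0,0.45],[0,0,81,0,0,0,0.0],[0,0,81,0,0,0,0.0],[0,0,81,0,0,0,0.0],[0,0,81,0,0,0,0.0],[0,0,81,0,0,0,0.0]], newtons=20)

```text
time: 2.3
ee_pos: [0.5302, 0.369, 0.3229]
tcp_rot: [-3.139, -0.003, 0.111]
force: [0.0, 1.9, 3.3]
width: 0.113
grasp_force: 20.0
```

Call:
servo_tool(plan=[[0,15,0,0,0,0,0],[0,30,0,0,0,0,0],[0,45,0,0,0,0,0],[0,60,0,0,0,0,0],[0,75,0,0,0,0,0],[0,90,0,0,0,0,0],[0,105,0,0,0,0,0],[0,118,0,0,0,0,0],[0,128,0,0,0,0,0],[0,130,0,0,0,0,0]])

```text
time: 3.3
ee_pos: [0.5447, 0.2375, 0.3228]
tcp_rot: [-3.141, -0.002, 0.11]
force: [-2.0, 2.0, 6.4]
width: 0.111
grasp_force: 20.0
```

```bash
python3 - <<'E'
from m import *
plan([]); print(case(read_state()["ee_pos"]))
E
```

```text
t3.3 tip [0.545  0.2376 0.1408] rot [-3.1412 -0.0018  0.1097] w 0.111 F [-1.9946  1.981   6.3659] g 20.0
[0.0004 0.0371 0.3228]
```

Call:
servo_tool(plan=[[0,2,0,0,0,0,0],[0,3,0,0,0,0,0],[0,3,0,0,0,0,0]])

```text
time: 3.6
ee_pos: [0.5449, 0.2352, 0.3228]
tcp_rot: [-3.141, -0.002, 0.111]
force: [-1.0, 1.4, 6.4]
width: 0.107
grasp_force: 20.0
```

Call:
servo_tool(plan=[[0,1,0,0,0,0,0.25],[0,1,0,0,0,0,0.25],[0,1,0,0,0,0,0.25],[0,1,-40,0,0,0,0.25],[0,1,-80,0,0,0,0.25],[0,1,-100,0,0,0,1],[0,1,-100,0,0,0,1]])

```text
time: 4.3
ee_pos: [0.5453, 0.2353, 0.4249]
tcp_rot: [-3.139, -0.007, 0.111]
force: [-0.7, 0.1, -0.1]
width: 0.355
grasp_force: 0.0
```

```bash
python3 - <<'E'
from m import *
# bottle grasp yaw: tool y along bottle x(27mm) or y?
A=np.array([.4240,-.2585,.038]);
for y in (-20,70): plan([([.36,-.2285,.22],np.radians(y))])
E
```

```text
t4.3 tip [0.5464 0.236  0.2429] rot [-3.1387 -0.0066  0.1114] w 0.355 F [-0.7425  0.0993 -0.1157] g 0.0
[-235.9  440.4   20.1] [-0.004 -0.006  0.46 ] rows>=10
t4.3 tip [0.5464 0.236  0.2429] rot [-3.1387 -0.0066  0.1114] w 0.355 F [-0.7425  0.0993 -0.1157] g 0.0
[-235.9  440.4   20.1] [ 0.001 -0.007 -1.11 ] rows>=10
```

```bash
python3 - <<'E'
from m import *
plan([([.424,-.2585,.17],np.radians(-20))])
E
```

```text
t4.3 tip [0.5464 0.236  0.2429] rot [-3.1387 -0.0066  0.1114] w 0.355 F [-0.7425  0.0993 -0.1157] g 0.0
[-175.9  477.5   70.4] [-0.004 -0.006  0.46 ] rows>=11
```

Call:
servo_tool(plan=[[-176,477.5,70,0,0,0.46,1],[-176,477.5,70,0,0,0.46,1],[-176,477.5,70,0,0,0.46,1],[-176,477.5,70,0,0,0.46,1],[-176,477.5,70,0,0,0.46,1],[-176,477.5,70,0,0,0.46,1],[-176,477.5,70,0,0,0.46,1],[-176,477.5,70,0,0,0.46,1],[-176,477.5,70,0,0,0.46,1],[-176,477.5,70,0,0,0.46,1]])

```text
time: 5.3
ee_pos: [0.4247, -0.2473, 0.3517]
tcp_rot: [3.141, 0.002, -0.349]
force: [2.1, -0.3, 0.7]
width: 1.003
grasp_force: 0.0
```

Call:
servo_tool(plan=[[-10,27,4,0,0,0,1],[-10,27,4,0,0,0,1],[-10,27,4,0,0,0,1]])

```text
time: 5.6
ee_pos: [0.4068, -0.2679, 0.3479]
tcp_rot: [3.142, 0.002, -0.351]
force: [-0.6, 0.7, 0.0]
width: 1.004
grasp_force: 0.0
```

```bash
python3 - <<'E'
from m import *
plan([([.424,-.2585,.17],np.radians(-20))])
w=capture("wrist"); crop(w,"wr1",0,0,640,480,1); np.savez("w1.npz",**w)
c=capture("scene"); crop(c,"bay",180,140,330,250,5); np.savez("s1.npz",**c)
P=case(cloud(c)); col=c["color"]
m=(np.abs(P[...,0])<.074)&(P[...,1]>.05)&(P[...,1]<.2)&(P[...,2]<.115)
q=P[m]; h,e=np.histogram(q[:,2],bins=np.arange(-.005,.12,.004)); print([(round(a*1000),b) for a,b in zip(e,h) if b>3])
E
```

```text
t5.6 tip [ 0.4064 -0.2678  0.1659] rot [ 3.1415  0.0025 -0.3507] w 1.004 F [-0.5655  0.7274  0.0025] g 0.0
[ 12.9 -14.8  -4.1] [ 0.     0.002 -0.002] rows>=1
[(59, np.int64(4)), (63, np.int64(37)), (67, np.int64(133)), (71, np.int64(78)), (75, np.int64(224)), (79, np.int64(86)), (83, np.int64(36)), (87, np.int64(32)), (91, np.int64(34)), (95, np.int64(42)), (99, np.int64(40)), (103, np.int64(55)), (107, np.int64(43)), (111, np.int64(38))]
```

View pics/wr1.png

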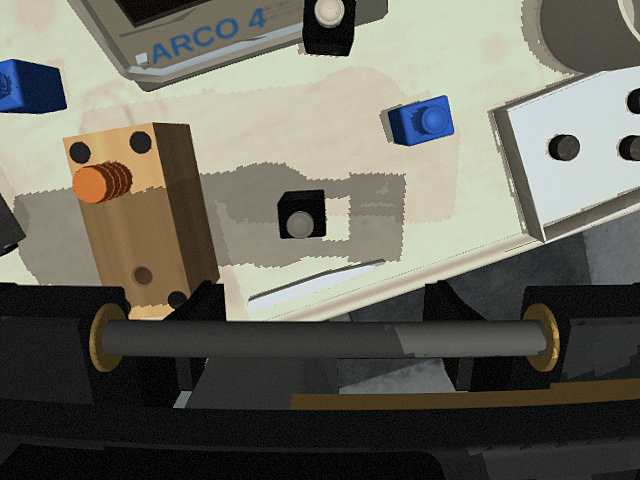

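View pics/bay.png

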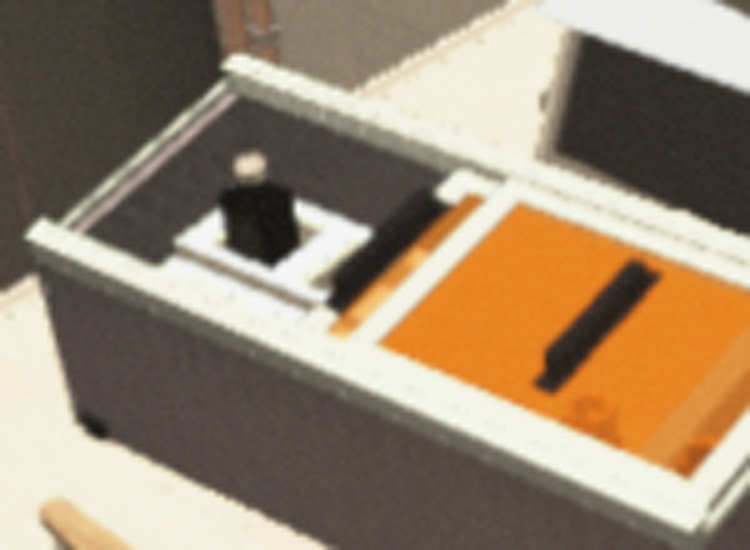

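The wrist picture shows bottle A at (302,214), square to the tool, with its neck at (300,223). The bay picture shows the left bay open, pocket 2 holding the stored bottle at (262,215), pocket 3 free beside it at (325,250), and the pull at (385,250).

```bash
python3 - <<'E'
from m import *
w=dict(np.load("w1.npz")); P=cloud(w); col=w["color"].astype(int)
for b,x,y in(("A",.424,-.2585),("B",.539,-.320)):
    r=np.hypot(P[...,0]-x,P[...,1]-y)<.032
    for z0,z1 in((.05,.063),(.066,.08)):
        q=P[r&(P[...,2]>z0)&(P[...,2]<z1)&(col.max(-1)<(90 if z0<.06 else 300))]; print(b,len(q),cv2.minAreaRect(q[:,:2].astype(np.float32)) if len(q)>9 else "",np.median(q,0))
s=read_state(); print(s["qpos"], "yaw",s["tcp_rot"][2], "k", s["tcp_rot"][2]-s["qpos"][0]+s["qpos"][5],s["tcp_rot"][2]-s["qpos"][0]-s["qpos"][5])
c=dict(np.load("s1.npz")); P=case(cloud(c))
m=(np.abs(P[...,0])<.074)&(P[...,1]>.05)&(P[...,1]<.2)
for z0,z1 in((.058,.0705),(.0725,.082)):
    q=P[m&(P[...,2]>z0)&(P[...,2]<z1)&(c["color"].min(-1)>150)]; print(len(q),np.median(q,0),q.min(0),q.max(0))
# ortho map of white top
img=np.full((160,200,3),40,np.uint8)
k=m&(P[...,2]<.13)
for (x,y,z),cc in zip(P[k],c["color"][k]): img[int(80-x*1000)%160,int(200-(y)*1000)%200]=[int(np.clip((z-.03)*2500,0,255))]*3
cv2.imwrite("pics/ortho.png",cv2.resize(img,None,fx=3,fy=3,interpolation=0))
E
```

```text
A 1154 ((0.42358312010765076, -0.2575210928916931), (0.03224807232618332, 0.026601867750287056), 73.37250518798828) [ 0.428  -0.2619  0.055 ]
A 573 ((0.4234984815120697, -0.25771525502204895), (0.01673082634806633, 0.017096225172281265), 33.791114807128906) [ 0.424  -0.2579  0.0736]
B 1458 ((0.5375020503997803, -0.3191893696784973), (0.03312845155596733, 0.025711040943861008), 66.51321411132812) [ 0.5332 -0.316   0.0552]
B 685 ((0.5368183255195618, -0.31920039653778076), (0.017036302015185356, 0.013948604464530945), 69.84015655517578) [ 0.5369 -0.3187  0.0737]
[-0.2458  0.2037 -0.404  -0.0001 -0.9638  1.4686] yaw -0.3480660469160066 k 1.366356646449707 -1.5708305314886999
128 [-0.0069  0.1532  0.0681] [-0.017   0.1025  0.0627] [0.0732 0.1997 0.0703]
262 [0.0213 0.1288 0.0776] [-0.0098  0.0931  0.0725] [0.0726 0.199  0.0817]
```

```bash
python3 - <<'E'
from m import *
B=np.array([.5375,-.3195,0]); 
for y in (-113,-23):
    psi=np.radians(y); tx=np.array([np.cos(psi),np.sin(psi),0]); ty=np.array([np.sin(psi),-np.cos(psi),0])
    for f in("w1","s1","side"):
        P=cloud(dict(np.load(f+".npz"))).reshape(-1,3); d=P-B; a=d@tx; b=d@ty
        if f!="side": pass
        k=(np.abs(a)<.05)&(np.abs(b)<.11)&(P[:,2]>.085)&(P[:,2]<.32); q=P[k]
        print(y,f,k.sum(), [ (round(a_,3),round(b_,3),round(z_,3)) for a_,b_,z_ in zip(a[k][::max(1,k.sum()//8)],b[k][::max(1,k.sum()//8)],q[::max(1,k.sum()//8),2])])
        k=(np.abs(a)<.012)&(np.abs(b)<.065)&(P[:,2]>.02)&(np.abs(b)>.02); print("   fingers",k.sum(),P[k][:5])
plan([([.4237,-.2578,.12],np.radians(-108)),([.4237,-.2578,.040],np.radians(-108))])
E
```

```text
-113 w1 7177 [(np.float64(-0.05), np.float64(0.107), np.float64(0.241)), (np.float64(-0.046), np.float64(0.108), np.float64(0.251)), (np.float64(0.019), np.float64(0.108), np.float64(0.249)), (np.float64(-0.047), np.float64(0.108), np.float64(0.259)), (np.float64(0.022), np.float64(0.108), np.float64(0.251)), (np.float64(0.012), np.float64(0.109), np.float64(0.251)), (np.float64(0.024), np.float64(0.109), np.float64(0.252)), (np.float64(0.027), np.float64(0.109), np.float64(0.253)), (np.float64(0.05), np.float64(0.109), np.float64(0.261))]
   fingers 0 []
-113 s1 1235 [(np.float64(-0.049), np.float64(-0.109), np.float64(0.167)), (np.float64(-0.03), np.float64(-0.097), np.float64(0.148)), (np.float64(-0.036), np.float64(-0.081), np.float64(0.13)), (np.float64(-0.021), np.float64(-0.088), np.float64(0.126)), (np.float64(-0.036), np.float64(-0.063), np.float64(0.109)), (np.float64(-0.032), np.float64(-0.064), np.float64(0.101)), (np.float64(-0.035), np.float64(-0.05), np.float64(0.093)), (np.float64(-0.021), np.float64(-0.057), np.float64(0.091)), (np.float64(0.003), np.float64(-0.062),
[... 1875 characters left out ...]
, (np.float64(0.045), np.float64(-0.082), np.float64(0.107)), (np.float64(0.032), np.float64(-0.087), np.float64(0.091)), (np.float64(0.05), np.float64(-0.059), np.float64(0.109)), (np.float64(0.035), np.float64(-0.068), np.float64(0.087)), (np.float64(0.049), np.float64(-0.045), np.float64(0.098)), (np.float64(0.046), np.float64(-0.028), np.float64(0.085))]
   fingers 128 [[ 0.5723 -0.2657  0.0607]
 [ 0.5712 -0.2634  0.0551]
 [ 0.5719 -0.2665  0.0576]
 [ 0.5653 -0.2623  0.0536]
 [ 0.5674 -0.264   0.0539]]
t5.7 tip [ 0.4076 -0.267   0.1667] rot [ 3.1416  0.0007 -0.3481] w 0.995 F [-0.2805  0.4743  0.3897] g 0.0
[ 11.9 -14.1  46.7] [0.001 0.001 1.537] rows>=11
[ 0. -0. 80.] [0. 0. 0.] rows>=2
```

```bash
python3 - <<'E'
from m import *
c=dict(np.load("s1.npz")); w=dict(np.load("w1.npz"))
h=ray(c,348.7,307,.072); print("hole",h, ray(w,143,275,.072), "cap top wrist", cloud(w)[185,90])
for u,v in((72,265),(148,335),(330,218)): print("corner",ray(c,310+u/4,240+v/4,.072))
B=np.array([.5375,-.3195,0]); psi=np.radians(-23); tx=np.array([np.cos(psi),np.sin(psi),0]); ty=np.array([np.sin(psi),-np.cos(psi),0])
P=cloud(c).reshape(-1,3); d=P-B; a=d@tx; b=d@ty
for a0 in np.arange(.0,.07,.01):
    print(round(a0,3),[round(float(np.nanmax(P[(a>a0)&(a<a0+.01)&(b>b0)&(b<b0+.04)&(P[:,2]<.4),2],initial=0)),3) for b0 in np.arange(-.12,.12,.04)])
E
```

```text
hole [ 0.4287 -0.1444  0.072 ] [ 0.4279 -0.1434  0.072 ] cap top wrist [ 0.4933 -0.1579  0.1056]
corner [ 0.4032 -0.1101  0.072 ]
corner [ 0.3922 -0.1681  0.072 ]
corner [ 0.5144 -0.1954  0.072 ]
0.0 [0.072, 0.065, 0.076, 0.076, 0.003, 0.003]
0.01 [0.093, 0.0, 0.049, 0.072, 0.021, 0.003]
0.02 [0.103, 0.087, 0.06, 0.063, 0.021, 0.003]
0.03 [0.115, 0.102, 0.074, 0.072, 0.003, 0.003]
0.04 [0.127, 0.114, 0.098, 0.076, 0.037, 0.005]
0.05 [0.134, 0.125, 0.108, 0.083, 0.078, 0.004]
0.06 [0.146, 0.139, 0.118, 0.09, 0.079, 0.054]
0.07 [0.175, 0.144, 0.131, 0.095, 0.078, 0.08]
```

Call:
servo_tool(plan=[[12,-14,47,0,0,1.537,0.7],[12,-14,47,0,0,1.537,0.7],[12,-14,47,0,0,1.537,0.7],[12,-14,47,0,0,1.537,0.7],[12,-14,47,0,0,1.537,0.7],[12,-14,47,0,0,1.537,0.7],[12,-14,47,0,0,1.537,0.7],[12,-14,47,0,0,1.537,0.7],[12,-14,47,0,0,1.537,0.7],[12,-14,47,0,0,1.537,0.7]])

```text
time: 6.7
ee_pos: [0.4244, -0.2573, 0.3022]
tcp_rot: [-3.141, 0.0, -1.852]
force: [0.3, -0.3, -0.9]
width: 0.704
grasp_force: 0.0
```

```bash
python3 - <<'E'
from m import *
plan([([.4237,-.2578,.12],np.radians(-108)),([.4237,-.2578,.040],np.radians(-108))])
E
```

```text
t6.7 tip [ 0.4245 -0.2573  0.1202] rot [-3.1411  0.0001 -1.8524] w 0.704 F [ 0.2706 -0.2652 -0.8716] g 0.0
[0.7 0.5 0.2] [-0.     0.     0.033] rows>=1
[ 0. -0. 80.] [0. 0. 0.] rows>=2
```

Call:
servo_tool(plan=[[1,0.5,0,0,0,0.033,0.7],[1,0.5,40,0,0,0.033,0.7],[1,0.5,70,0,0,0.033,0.7],[1,0.5,80,0,0,0.033,0.7],[1,0.5,80,0,0,0.033,0.7]], newtons=10)

```text
time: 7.2
ee_pos: [0.4231, -0.2585, 0.2211]
tcp_rot: [3.138, -0.0, -1.88]
force: [0.1, -0.9, -0.5]
width: 0.699
grasp_force: 0.0
```

Call:
servo_tool(plan=[[0,0,0,0,0,0,0.4],[0,0,0,0,0,0,0.35],[0,0,0,0,0,0,0.25],[0,0,0,0,0,0,0.2],[0,0,0,0,0,0,0.1],[0,0,0,0,0,0,0.1]], newtons=10)

```text
time: 7.8
ee_pos: [0.423, -0.2594, 0.2225]
tcp_rot: [-3.141, -0.0, -1.882]
force: [0.1, 0.4, 1.6]
width: 0.304
grasp_force: 9.9
```

```bash
python3 - <<'E'
from m import *
plan([([.4237,-.2585,.25],np.radians(-108)),(world(-.034,.136,.25),CY-np.pi/2)])
E
```

```text
t7.8 tip [ 0.4231 -0.2594  0.0405] rot [-3.1408 -0.     -1.8818] w 0.304 F [0.082  0.3635 1.5837] g 9.9
[  -1.    -0.6 -209.5] [-0.001 -0.     0.003] rows>=5
[-585.   110.3    0. ] [-0.     0.    -0.425] rows>=12
```

Call:
servo_tool(plan=[[0,0,-15,0,0,0,0.1],[0,0,-50,0,0,0,0.1],[0,0,-90,0,0,0,0.1],[0,0,-130,0,0,0,0.1],[0,0,-170,0,0,0,0.1],[0,0,-200,0,0,0,0.1],[0,0,-210,0,0,0,0.1]])

```text
time: 8.5
ee_pos: [0.423, -0.2594, 0.4357]
tcp_rot: [-3.135, -0.0, -1.882]
force: [1.2, -0.0, -0.2]
width: 0.303
grasp_force: 9.9
```

Call:
servo_tool(plan=[[-20,4,0,0,0,-0.01,0.1],[-60,11,0,0,0,-0.04,0.1],[-105,20,0,0,0,-0.08,0.1],[-150,28,0,0,0,-0.11,0.1],[-195,37,0,0,0,-0.14,0.1],[-240,45,0,0,0,-0.18,0.1],[-285,54,0,0,0,-0.21,0.1],[-330,62,0,0,0,-0.25,0.1],[-375,71,0,0,0,-0.28,0.1],[-420,79,0,0,0,-0.31,0.1]])

```text
time: 9.5
ee_pos: [0.4756, 0.1666, 0.4307]
tcp_rot: [3.139, -0.001, -1.57]
force: [0.9, 0.1, -0.4]
width: 0.301
grasp_force: 9.9
```

```bash
python3 - <<'E'
from m import *
plan([(world(-.034,.136,.25),CY-np.pi/2)])
E
```

```text
t9.5 tip [0.4752 0.1664 0.2487] rot [ 3.1392 -0.0011 -1.5704] w 0.301 F [ 0.8887  0.0949 -0.4454] g 9.9
[-165.4  -24.    -1.5] [ 0.002 -0.001 -0.11 ] rows>=4
```

Call:
servo_tool(plan=[[-40,-6,0,0,0,-0.03,0.1],[-80,-12,0,0,0,-0.05,0.1],[-120,-17,0,0,0,-0.08,0.1],[-150,-21,0,0,0,-0.1,0.1],[-163,-24,0,0,0,-0.11,0.1],[-163,-24,0,0,0,-0.11,0.1],[-163,-24,0,0,0,-0.11,0.1]])

```text
time: 10.2
ee_pos: [0.5002, 0.3271, 0.4311]
tcp_rot: [3.14, -0.001, -1.462]
force: [-0.3, -0.5, -0.9]
width: 0.304
grasp_force: 9.9
```

```bash
python3 - <<'E'
from m import *
plan([(world(-.034,.136,.25),CY-np.pi/2)])
w=capture("wrist"); np.savez("w2.npz",**w); crop(w,"wr2",0,0,640,480,1)
P=case(cloud(w)); m=(np.abs(P[...,0])<.076)&(P[...,1]>.04)&(P[...,1]<.2)
q=P[m&(P[...,2]<.11)]; h,e=np.histogram(q[:,2],bins=np.arange(.01,.11,.002)); print([(round(a*1000),int(b)) for a,b in zip(e,h) if b>30])
E
```

```text
t10.2 tip [0.4999 0.3268 0.2491] rot [ 3.1395 -0.0015 -1.4624] w 0.304 F [-0.3446 -0.4878 -0.8937] g 9.9
[-4.9  0.1 -0.9] [ 0.002 -0.001 -0.002] rows>=1
[(10, 35), (40, 1026), (42, 2277), (44, 107), (46, 91), (48, 68), (50, 1375), (52, 1601), (54, 226), (56, 272), (58, 302), (60, 259), (62, 308), (64, 546), (66, 2357), (68, 4162), (70, 379), (72, 275), (74, 776), (76, 3747), (78, 3426), (80, 173), (82, 178), (84, 172), (86, 159), (88, 186), (90, 168), (92, 190), (94, 191), (96, 185), (98, 183), (100, 184), (102, 211), (104, 290), (106, 691)]
```

View pics/wr2.png

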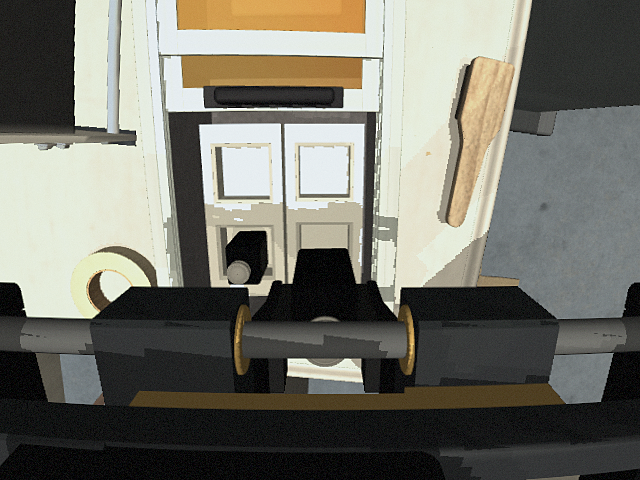

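The wrist picture shows pocket 3 at (243,172), pocket 1 at (324,172), pocket 0 at (324,245) partly behind the held bottle, and the stored bottle at (245,255).

```bash
python3 - <<'E'
from m import *
w=dict(np.load("w2.npz")); P=case(cloud(w))
for nm,z0,z1,xa,xb,ya,yb in(("p1",.038,.0455,-.07,0,.03,.1),("p0",.038,.0455,-.07,0,.1,.19),("p3",.048,.0545,0,.075,.03,.1)):
    q=P[(P[...,2]>z0)&(P[...,2]<z1)&(P[...,0]>xa)&(P[...,0]<xb)&(P[...,1]>ya)&(P[...,1]<yb)]
    l,h=np.percentile(q,[1.,99.],axis=0); print(nm,len(q),l,h,(l+h)/2)
# pocket top edges by rays at step height (inner bevel top, outer square)
for nm,z,pts in(("p3",.0775,((217,145),(270,145),(217,199),(272,199))),("p1",.0675,((296,144),(352,144),(298,199),(353,199))),("p0 top edge",.0675,((299,224),(353,224)))):
    print(nm,[case(ray(w,u,v,z))[:2].round(4).tolist() for u,v in pts])
q=P[(P[...,2]>.074)&(P[...,2]<.081)&(np.abs(P[...,0])<.075)&(P[...,1]>.03)&(P[...,1]<.2)]; print("back top",np.percentile(q,[.5,99.5],axis=0))
q=P[(P[...,2]>.064)&(P[...,2]<.071)&(np.abs(P[...,0])<.075)&(P[...,1]>.03)&(P[...,1]<.2)]; print("front top",np.percentile(q,[.5,99.5],axis=0))
E
```

```text
p1 1639 [-0.0574  0.0701  0.0407] [-0.0143  0.0997  0.0444] [-0.0359  0.0849  0.0425]
p0 1732 [-0.0569  0.1005  0.0406] [-0.0147  0.1648  0.0443] [-0.0358  0.1326  0.0425]
p3 1697 [0.0136 0.0457 0.0503] [0.0734 0.0999 0.0541] [0.0435 0.0728 0.0522]
p3 [[0.0513, 0.0676], [0.0079, 0.068], [0.0541, 0.112], [0.0077, 0.1123]]
p1 [[-0.0125, 0.0676], [-0.0592, 0.0677], [-0.0134, 0.114], [-0.0607, 0.1141]]
p0 top edge [[-0.0139, 0.136], [-0.0611, 0.1361]]
back top [[-0.0011  0.0505  0.0742]
 [ 0.0735  0.1969  0.0804]]
front top [[-0.0683  0.0507  0.0642]
 [ 0.0735  0.1885  0.0708]]
```

```bash
python3 - <<'E'
from m import *
plan([(world(-.036,.1595,.25),CY-np.pi/2),(world(-.036,.1595,.1),CY-np.pi/2),(world(-.036,.1595,.086),CY-np.pi/2)])
E
```

```text
t10.2 tip [0.5    0.3265 0.2496] rot [ 3.1402 -0.001  -1.463 ] w 0.302 F [-0.0207  0.1964 -0.692 ] g 9.9
[-28.9   2.2  -0.5] [ 0.001 -0.001 -0.003] rows>=1
[  0.  -0. 150.] [0. 0. 0.] rows>=3
[ 0. -0. 14.] [0. 0. 0.] rows>=1
```

Call:
servo_tool(plan=[[-15,1,0,0,0,0,0.1],[-29,2,0,0,0,0,0.1],[-29,2,0,0,0,0,0.1],[-29,2,30,0,0,0,0.1],[-29,2,65,0,0,0,0.1],[-29,2,90,0,0,0,0.1],[-29,2,105,0,0,0,0.1],[-29,2,105,0,0,0,0.1]])

```text
time: 11.05
ee_pos: [0.4946, 0.3559, 0.3245]
tcp_rot: [3.137, -0.004, -1.462]
force: [-0.3, -0.5, -0.2]
width: 0.304
grasp_force: 9.9
```

```bash
python3 - <<'E'
from m import *
plan([(world(-.036,.1595,.086),CY-np.pi/2)])
E
```

```text
t11.1 tip [0.4939 0.3551 0.1425] rot [ 3.1371 -0.0036 -1.4621] w 0.304 F [-0.2646 -0.5028 -0.2095] g 9.9
[ 0.6 -0.5 56.5] [ 0.005 -0.004 -0.002] rows>=2
```

Call:
servo_tool(plan=[[0.5,0,15,0,0,0,0.1],[0.5,0,28,0,0,0,0.1],[0.5,0,40,0,0,0,0.1],[0.5,0,50,0,0,0,0.1],[0.5,0,56,0,0,0,0.1],[0.5,0,56,0,0,0,0.1]])

```text
time: 11.65
ee_pos: [0.4951, 0.3557, 0.2701]
tcp_rot: [3.14, -0.001, -1.462]
force: [-0.4, 0.2, 0.1]
width: 0.306
grasp_force: 9.9
```

Call:
servo_tool(plan=[[0,0,2,0,0,0,0.1],[0,0,4,0,0,0,0.1],[0,0,4,0,0,0,0.1],[0,0,4,0,0,0,0.36],[0,0,4,0,0,0,0.44],[0,0,4,0,0,0,0.44],[0,0,4,0,0,0,0.44]])

```text
time: 12.35
ee_pos: [0.4953, 0.3559, 0.2673]
tcp_rot: [-3.141, 0.0, -1.462]
force: [0.8, 0.3, -0.2]
width: 0.433
grasp_force: 0.0
```

Call:
servo_tool(plan=[[0,0,-10,0,0,0,0.44],[0,0,-40,0,0,0,0.44],[0,0,-80,0,0,0,0.44],[0,0,-120,0,0,0,0.5],[0,0,-150,0,0,0,0.5],[0,0,-150,0,0,0,0.5]])

```text
time: 12.95
ee_pos: [0.4958, 0.3561, 0.424]
tcp_rot: [-3.132, 0.007, -1.461]
force: [-0.2, 0.5, 0.7]
width: 0.492
grasp_force: 0.0
```

```bash
python3 - <<'E'
from m import *
c=capture("wrist"); P=case(cloud(c))
q=P[(np.hypot(P[...,0]+.036,P[...,1]-.1595)<.03)&(P[...,2]>.108)&(P[...,2]<.13)]
print(len(q),np.median(q,0) if len(q) else "")
psi=np.radians(-23); tx=np.array([np.cos(psi),np.sin(psi)])
plan([([.5375,-.3195,.24],psi),([.5375-.003,-.3195+.0013,.13],psi),([.5375-.003,-.3195+.0013,.043],psi)])
q=read_state()["qpos"]; print(q)
E
```

```text
451 [-0.0361  0.1616  0.1158]
t13.0 tip [0.4961 0.3567 0.2388] rot [-3.1365  0.0045 -1.4616] w 0.494 F [-0.0704 -1.1054  0.1802] g 0.0
[675.9  31.6  -4.4] [-0.007  0.001 -1.06 ] rows>=14
[ -3.3  -0.  110. ] [0. 0. 0.] rows>=3
[ 0. -0. 87.] [0. 0. 0.] rows>=2
[ 0.8882  0.3472 -0.0083  0.0004 -1.2085 -0.7792]
```

```bash
python3 - <<'E'
from m import *
B=np.array([.5375,-.3195,0]); psi=np.radians(-23); tx=np.array([np.cos(psi),np.sin(psi),0]); ty=np.array([np.sin(psi),-np.cos(psi),0])
for f in("w1","s1","side"):
    P=cloud(dict(np.load(f+".npz"))).reshape(-1,3); d=P-B; a=d@tx; b=d@ty
    print(f,"cols b -60..-20 step 10; ")
    for a0 in np.arange(-.03,.05,.01):
        print("%.2f"%a0,[ (round(float(np.nanpercentile(z,10)),3),round(float(np.nanpercentile(z,95)),3)) if len(z:=P[(a>a0)&(a<a0+.01)&(b>b0)&(b<b0+.01)&(P[:,2]<.2),2])>2 else "-" for b0 in (-.06,-.05,-.04,-.03,-.02,.02,.03,.04)])
E
cat > /dev/null
```

```text
w1 cols b -60..-20 step 10; 
-0.03 [(-0.001, 0.001), (-0.001, 0.001), (-0.001, 0.001), (-0.001, 0.001), (-0.001, 0.001), (-0.001, 0.001), (-0.001, 0.001), (-0.001, 0.001)]
-0.02 [(-0.0, 0.034), (-0.001, 0.034), (-0.001, 0.031), (-0.001, 0.001), (-0.001, 0.055), (-0.001, 0.001), (-0.001, 0.001), (-0.001, 0.001)]
-0.01 [(0.033, 0.044), (0.032, 0.039), (0.018, 0.035), (-0.0, 0.034), (0.014, 0.056), (-0.001, 0.001), (-0.001, 0.001), (-0.001, 0.001)]
0.00 [(0.044, 0.054), (0.039, 0.05), (0.036, 0.047), (0.033, 0.042), (0.035, 0.056), (-0.001, 0.017), (-0.001, 0.001), (-0.001, 0.001)]
0.01 [(0.052, 0.052), (0.048, 0.053), (0.046, 0.049), (0.042, 0.047), (0.041, 0.056), (0.001, 0.029), (-0.0, 0.025), (-0.001, 0.002)]
0.02 ['-', '-', '-', '-', '-', (0.027, 0.03), (0.022, 0.027), (-0.001, 0.001)]
0.03 ['-', '-', '-', '-', '-', '-', '-', (-0.002, 0.001)]
0.04 ['-', '-', '-', '-', '-', '-', '-', '-']
s1 cols b -60..-20 step 10; 
-0.03 [(-0.617, -0.61), (-0.618, -0.61), (-0.618, 0.002), (-0.619, 0.003), (-0.617, 0.002), (-0.619, 0.002), (-0.62, -0.61), (-0.616, -0.612)]
-0.02 [(-0.619, -0.613), 
[... 1375 characters left out ...]
 (-0.619, 0.002), (-0.62, 0.004), (-0.615, 0.001)]
0.00 [(0.039, 0.053), (0.033, 0.05), (0.036, 0.047), '-', (-0.622, -0.614), (-0.621, 0.002), (-0.619, 0.002), (-0.621, 0.003)]
0.01 [(0.054, 0.069), (0.048, 0.059), (0.047, 0.055), (0.049, 0.056), '-', (-0.617, 0.026), (-0.618, 0.023), (-0.62, 0.004)]
0.02 [(0.068, 0.081), (0.057, 0.074), (0.055, 0.068), (0.052, 0.069), (0.05, 0.062), (0.007, 0.04), (-0.617, 0.032), (-0.618, 0.02)]
0.03 [(0.079, 0.092), (0.074, 0.086), (0.07, 0.082), (0.062, 0.081), (0.06, 0.073), (0.034, 0.047), (-0.001, 0.043), (-0.003, 0.011)]
0.04 [(0.088, 0.103), (0.084, 0.1), (0.083, 0.096), (0.074, 0.087), (0.072, 0.083), (0.004, 0.057), (0.0, 0.039), (-0.002, 0.024)]
```

Call:
servo_tool(plan=[[20,1,0,0,0,-0.03,0.45],[60,3,0,0,0,-0.09,0.45],[108,5,0,0,0,-0.17,0.45],[156,7,0,0,0,-0.24,0.45],[204,10,0,0,0,-0.32,0.45],[252,12,0,0,0,-0.4,0.45],[300,14,0,0,0,-0.47,0.45],[348,16,0,0,0,-0.55,0.45],[396,19,0,0,0,-0.62,0.45],[440,21,0,0,0,-0.69,0.45]])

```text
time: 14.0
ee_pos: [0.5215, -0.0859, 0.4162]
tcp_rot: [3.14, 0.002, -0.769]
force: [0.7, -0.0, 0.9]
width: 0.448
grasp_force: 0.0
```

```bash
python3 - <<'E'
from m import *
psi=np.radians(-23)
plan([([.5345,-.3185,.2],psi)])
E
```

```text
t14.0 tip [ 0.5211 -0.0859  0.2342] rot [ 3.1401  0.0015 -0.7693] w 0.448 F [ 0.7044 -0.0195  0.9078] g 0.0
[171.2 158.   34.2] [ 0.001  0.002 -0.368] rows>=5
```

Call:
servo_tool(plan=[[38,35,8,0,0,-0.08,0.45],[76,70,15,0,0,-0.16,0.45],[114,105,23,0,0,-0.24,0.45],[147,136,30,0,0,-0.31,0.45],[168,155,34,0,0,-0.368,0.45],[168,155,34,0,0,-0.368,0.45],[168,155,34,0,0,-0.368,0.45]])

```text
time: 14.7
ee_pos: [0.5341, -0.3126, 0.3816]
tcp_rot: [-3.142, 0.003, -0.406]
force: [-1.0, 0.1, -0.5]
width: 0.45
grasp_force: 0.0
```

```bash
python3 - <<'E'
from m import *
w=capture("wrist"); P=cloud(w)
q=P[(np.hypot(P[...,0]-.5372,P[...,1]+.3195)<.025)&(P[...,2]>.068)&(P[...,2]<.08)]; print(len(q),q.min(0),q.max(0),cv2.minEnclosingCircle(q[:,:2].astype(np.float32)))
psi=np.radians(-23)
plan([([.5345,-.3185,.2],psi),([.5345,-.3185,.060],psi)])
E
```

```text
452 [ 0.5298 -0.328   0.0685] [ 0.5474 -0.3106  0.0759] ((0.538690447807312, -0.31906962394714355), 0.009026942774653435)
t14.8 tip [ 0.534  -0.3116  0.2003] rot [-3.1415  0.002  -0.4045] w 0.444 F [ 0.0435 -0.0323 -0.5034] g 0.0
[2.8 6.1 0.2] [-0.     0.002 -0.003] rows>=1
[  0.  -0. 140.] [0. 0. 0.] rows>=3
```

Call:
servo_tool(plan=[[3.5,5.3,0,0,0,0,0.45],[3.5,5.3,0,0,0,0,0.45],[3.5,5.3,45,0,0,0,0.45],[3.5,5.3,90,0,0,0,0.45],[3.5,5.3,120,0,0,0,0.45],[3.5,5.3,135,0,0,0,0.45],[3.5,5.3,140,0,0,0,0.45],[3.5,5.3,140,0,0,0,0.45],[3.5,5.3,140,0,0,0,0.45]])

```text
time: 15.65
ee_pos: [0.5363, -0.3182, 0.2446]
tcp_rot: [3.142, -0.003, -0.403]
force: [-0.6, -0.3, 0.5]
width: 0.45
grasp_force: 0.0
```

Call:
servo_tool(plan=[[0,0,0,0,0,0,0.3],[0,0,0,0,0,0,0.24],[0,0,0,0,0,0,0.15],[0,0,0,0,0,0,0.1],[0,0,0,0,0,0,0.1],[0,0,0,0,0,0,0.1]], newtons=10)

```text
time: 16.25
ee_pos: [0.5358, -0.3184, 0.2436]
tcp_rot: [3.142, -0.001, -0.404]
force: [-0.6, 1.1, 1.1]
width: 0.195
grasp_force: 10.0
```

```bash
python3 - <<'E'
from m import *
plan([])
E
```

```text
t16.2 tip [ 0.536  -0.3184  0.0616] rot [ 3.1415 -0.0008 -0.4036] w 0.195 F [-0.6482  1.0894  1.0685] g 10.0
```

Call:
servo_tool(plan=[[0,0,-10,0,0,0,0.1],[0,0,-35,0,0,0,0.1],[0,0,-70,0,0,0,0.1],[0,0,-110,0,0,0,0.1],[0,0,-150,0,0,0,0.1],[0,0,-185,0,0,0,0.1],[0,0,-205,0,0,0,0.1],[0,0,-210,0,0,0,0.1]])

```text
time: 17.05
ee_pos: [0.5355, -0.3184, 0.4568]
tcp_rot: [-3.141, -0.006, -0.404]
force: [0.4, -0.2, -0.4]
width: 0.2
grasp_force: 10.0
```

```bash
python3 - <<'E'
from m import *
plan([(world(.032,.0915,.27),CY-np.pi/2)])
E
```

```text
t17.1 tip [ 0.5365 -0.3188  0.2748] rot [-3.1414 -0.0061 -0.4037] w 0.200 F [ 0.3874 -0.2353 -0.3911] g 10.0
[-209.2 -577.7    3.6] [-0.003 -0.005  1.056] rows>=13
```

Call:
servo_tool(plan=[[-6,-16,0,0,0,0.03,0.1],[-17,-48,0,0,0,0.09,0.1],[-32,-88,0,0,0,0.16,0.1],[-46,-128,0,0,0,0.24,0.1],[-61,-168,0,0,0,0.31,0.1],[-75,-208,0,0,0,0.38,0.1],[-90,-248,0,0,0,0.45,0.1],[-104,-288,0,0,0,0.52,0.1],[-119,-328,0,0,0,0.59,0.1],[-130,-360,0,0,0,0.65,0.1]])

```text
time: 18.05
ee_pos: [0.557, 0.066, 0.4516]
tcp_rot: [3.139, 0.001, -1.055]
force: [1.1, -0.0, -1.0]
width: 0.195
grasp_force: 10.0
```

Call:
servo_tool(plan=[[0,0,0,0,0,0,0.1],[0,0,0,0,0,0,0.1]])

```text
time: 18.25
ee_pos: [0.5573, 0.0644, 0.4517]
tcp_rot: [3.139, 0.001, -1.052]
force: [0.5, -0.3, -1.1]
width: 0.196
grasp_force: 10.0
```

```bash
python3 - <<'E'
from m import *
plan([(world(.032,.0915,.27),CY-np.pi/2)])
E
```

```text
t18.2 tip [0.5568 0.0643 0.2697] rot [ 3.1386  0.0007 -1.0518] w 0.196 F [ 0.5077 -0.3156 -1.0794] g 10.0
[-194.  -125.5   -0.5] [0.003 0.    0.408] rows>=5
```

Call:
servo_tool(plan=[[-20,-13,0,0,0,0.05,0.1],[-55,-36,0,0,0,0.12,0.1],[-95,-61,0,0,0,0.2,0.1],[-135,-87,0,0,0,0.28,0.1],[-170,-110,0,0,0,0.36,0.1],[-190,-123,0,0,0,0.4,0.1],[-194,-125.5,0,0,0,0.408,0.1],[-194,-125.5,0,0,0,0.408,0.1]])

```text
time: 19.05
ee_pos: [0.5711, 0.294, 0.452]
tcp_rot: [3.14, -0.001, -1.462]
force: [-0.1, -1.5, -1.0]
width: 0.201
grasp_force: 10.0
```

```bash
python3 - <<'E'
from m import *
plan([(world(.032,.0915,.27),CY-np.pi/2),(world(.032,.0915,.118),CY-np.pi/2)])
c=capture("side"); np.savez("sd3.npz",**c); P=case(cloud(c)); t=read_state()
q=P[(np.hypot(P[...,0]-.032,P[...,1]-.0915)<.035)&(P[...,2]>.19)&(P[...,2]<.262)&(c["color"].max(-1)<70)]
for z0 in np.arange(.19,.262,.012):
    k=q[(q[:,2]>z0)&(q[:,2]<z0+.012)]; print(round(z0,3),len(k),k.min(0) if len(k) else "",k.max(0) if len(k) else "")
u,v=proj(c,world(.032,.0915,.23)[None])[0].astype(int); crop(c,"held",u-60,v-60,u+60,v+60,5)
E
```

```text
t19.1 tip [0.5708 0.2937 0.27  ] rot [ 3.1397 -0.0012 -1.4617] w 0.201 F [-0.091  -1.4618 -1.0002] g 10.0
[-1.2  0.9  0. ] [ 0.002 -0.001 -0.002] rows>=1
[  0.  -0. 152.] [0. 0. 0.] rows>=4
0.19 0  
0.202 6 [0.0186 0.0742 0.2114] [0.0385 0.0917 0.2139]
0.214 36 [0.0151 0.0689 0.2147] [0.0468 0.0919 0.2256]
0.226 37 [0.0147 0.0689 0.2261] [0.0481 0.099  0.2379]
0.238 45 [0.0142 0.0689 0.2381] [0.0497 0.1035 0.2499]
0.25 46 [0.0144 0.0696 0.2502] [0.0482 0.1002 0.2619]
0.262 0
```

View pics/held.png

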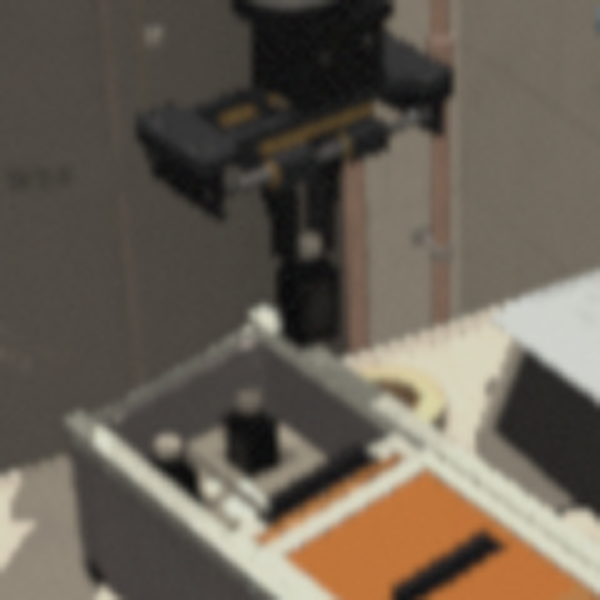

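The side crop shows the bottle hanging upright in the fingers at (310,300), above the back -y pocket. Bottles stand in pockets 0 and 2.

Call:
servo_tool(plan=[[-4,1,0,0,0,0,0.1],[-4,1,20,0,0,0,0.1],[-4,1,50,0,0,0,0.1],[-4,1,80,0,0,0,0.1],[-4,1,105,0,0,0,0.1],[-4,1,120,0,0,0,0.1],[-4,1,130,0,0,0,0.1],[-4,1,140,0,0,0,0.1],[-4,1,148,0,0,0,0.1],[-4,1,152,0,0,0,0.1]])

```text
time: 20.1
ee_pos: [0.5694, 0.2981, 0.3008]
tcp_rot: [3.141, 0.0, -1.462]
force: [0.0, 0.3, -1.3]
width: 0.195
grasp_force: 10.0
```

```bash
python3 - <<'E'
from m import *
plan([(world(.032,.0945,.117),CY-np.pi/2)])
E
```

```text
t20.1 tip [0.5694 0.2981 0.1188] rot [ 3.1415  0.     -1.4621] w 0.195 F [ 0.0188  0.3256 -1.2838] g 10.0
[ 0.1 -0.4  1.8] [ 0.     0.    -0.002] rows>=1
```

Call:
servo_tool(plan=[[0,0,2,0,0,0,0.1],[0,0,4,0,0,0,0.1],[0,0,4,0,0,0,0.1],[0,0,4,0,0,0,0.25],[0,0,4,0,0,0,0.35],[0,0,4,0,0,0,0.35],[0,0,4,0,0,0,0.35]])

```text
time: 20.8
ee_pos: [0.5694, 0.2984, 0.2974]
tcp_rot: [-3.141, 0.0, -1.462]
force: [0.6, -0.7, 0.2]
width: 0.34
grasp_force: 0.0
```

Call:
servo_tool(plan=[[0,0,-10,0,0,0,0.35],[0,0,-40,0,0,0,0.35],[0,0,-80,0,0,0,0.35],[0,0,-110,0,0,0,0.35],[0,0,-120,0,0,0,0.35],[0,0,-120,0,0,0,0.35]])

```text
time: 21.4
ee_pos: [0.5693, 0.2983, 0.4195]
tcp_rot: [-3.138, 0.003, -1.462]
force: [0.2, 0.7, 0.1]
width: 0.349
grasp_force: 0.0
```

```bash
python3 - <<'E'
from m import *
c=capture("side"); P=case(cloud(c))
for x,y in((-.036,.16),(.032,.0915),(.032,.1595)):
    q=P[(np.hypot(P[...,0]-x,P[...,1]-y)<.028)&(P[...,2]>.1)&(P[...,2]<.14)]
    z=q[:,2].max(); t=q[q[:,2]>z-.006]; print(len(q),np.median(t,0))
k=(c["color"].max(-1)<60)&(P[...,1]>.0)&(P[...,1]<.06)&(np.abs(P[...,0])<.04)&(P[...,2]>.125)&(P[...,2]<.16); print("pull",k.sum(),np.median(P[k],0))
plan([(world(0,.036,.22),CY),(world(0,.036,.141),CY)]); print(read_state()["qpos"])
E
```

```text
35 [-0.0383  0.1553  0.1176]
55 [0.0322 0.0912 0.1262]
76 [0.0295 0.1576 0.1291]
pull 103 [-0.0008  0.0316  0.1445]
t21.4 tip [0.5691 0.2983 0.2353] rot [-3.1415  0.0009 -1.462 ] w 0.348 F [-0.7144 -0.1095 -1.0043] g 0.0
[58.8 31.2 15.2] [-0.001  0.001 -1.573] rows>=11
[ 0. -0. 79.] [0. 0. 0.] rows>=2
[ 0.7339  0.4069  0.0743 -0.0007 -1.2376 -0.6249]
```

Call:
servo_tool(plan=[[10,5,3,0,0,-0.15,0.22],[20,10,6,0,0,-0.3,0.22],[30,15,9,0,0,-0.45,0.22],[40,20,11,0,0,-0.6,0.22],[50,25,13,0,0,-0.75,0.22],[59,31,15,0,0,-0.9,0.22],[59,31,15,0,0,-1.05,0.22],[59,31,15,0,0,-1.2,0.22],[59,31,15,0,0,-1.35,0.22],[59,31,15,0,0,-1.5,0.22]])

```text
time: 22.45
ee_pos: [0.5446, 0.2361, 0.3996]
tcp_rot: [3.139, 0.004, 0.044]
force: [-0.6, 0.3, 0.3]
width: 0.216
grasp_force: 0.0
```

Call:
servo_tool(plan=[[0,0,0,0,0,-0.07,0.22],[0,0,0,0,0,-0.07,0.22]])

```text
time: 22.65
ee_pos: [0.5447, 0.2362, 0.3998]
tcp_rot: [3.14, 0.004, 0.108]
force: [0.0, -0.3, -0.1]
width: 0.22
grasp_force: 0.0
```

```bash
python3 - <<'E'
from m import *
plan([(world(0,.0345,.141),CY)])
E
```

```text
t22.6 tip [0.544  0.2358 0.2178] rot [3.1397 0.0039 0.1078] w 0.220 F [ 0.0213 -0.2599 -0.0986] g 0.0
[ 0.1  1.1 76.8] [ 0.002  0.004 -0.003] rows>=2
```

Call:
servo_tool(plan=[[0,1,35,0,0,0,0.22],[0,1,60,0,0,0,0.22],[0,1,74,0,0,0,0.22],[0,1,77,0,0,0,0.22],[0,1,77,0,0,0,0.22],[0,1,77,0,0,0,0],[0,1,77,0,0,0,0],[0,1,77,0,0,0,0],[0,1,77,0,0,0,0]], newtons=20)

```text
time: 23.55
ee_pos: [0.5453, 0.2354, 0.3261]
tcp_rot: [-3.141, -0.002, 0.108]
force: [-0.4, 0.1, 2.1]
width: 0.111
grasp_force: 20.0
```

Call:
servo_tool(plan=[[0,-12,0,0,0,0,0],[0,-30,0,0,0,0,0],[0,-48,0,0,0,0,0],[0,-66,0,0,0,0,0],[0,-84,0,0,0,0,0],[0,-102,0,0,0,0,0],[0,-120,0,0,0,0,0],[0,-138,0,0,0,0,0],[0,-152,0,0,0,0,0],[0,-160,0,0,0,0,0]])

```text
time: 24.55
ee_pos: [0.5275, 0.3972, 0.3261]
tcp_rot: [-3.14, -0.002, 0.11]
force: [1.6, -1.7, 5.8]
width: 0.106
grasp_force: 20.0
```

Call:
servo_tool(plan=[[0,-3,0,0,0,0,0],[0,-5,0,0,0,0,0],[0,-5,0,0,0,0,0]])

```text
time: 24.85
ee_pos: [0.5275, 0.3994, 0.326]
tcp_rot: [3.137, -0.0, 0.109]
force: [3.2, -7.3, 6.3]
width: 0.106
grasp_force: 20.0
```

```bash
python3 - <<'E'
from m import *
plan([]);print(case(read_state()["ee_pos"]))
E
```

```text
t24.9 tip [0.5277 0.3987 0.144 ] rot [ 3.1375 -0.0004  0.1093] w 0.106 F [ 3.2205 -7.3461  6.2987] g 20.0
[0.0012 0.1999 0.326 ]
```

Call:
servo_tool(plan=[[0,1,0,0,0,0,0.3],[0,1,0,0,0,0,0.3],[0,1,0,0,0,0,0.3],[0,1,-30,0,0,0,0.4],[0,1,-70,0,0,0,0.4],[0,1,-80,0,0,0,0.4],[0,1,-80,0,0,0,0.4]])

```text
time: 25.55
ee_pos: [0.5271, 0.3992, 0.4073]
tcp_rot: [-3.138, -0.003, 0.109]
force: [-0.5, 0.3, -0.7]
width: 0.396
grasp_force: 0.0
```

```bash
python3 - <<'E'
from m import *
plan([(world(0,-.102,.22),CY),(world(0,-.102,.148),CY)])
E
```

```text
t25.6 tip [0.5277 0.3999 0.2253] rot [-3.1379 -0.0033  0.1089] w 0.396 F [-0.4789  0.2532 -0.6739] g 0.0
[ -0.3 301.7   4.2] [-0.004 -0.003 -0.002] rows>=7
[ 0. -0. 72.] [0. 0. 0.] rows>=2
```

Call:
servo_tool(plan=[[0,30,1,0,0,0,0.4],[0,75,2,0,0,0,0.4],[0,120,3,0,0,0,0.4],[0,165,4,0,0,0,0.4],[0,210,4,0,0,0,0.4],[0,255,4,0,0,0,0.4],[0,285,4,0,0,0,0.4],[0,302,4,0,0,0,0.4],[0,302,4,0,0,0,0.4],[0,302,4,0,0,0,0.4]])

```text
time: 26.55
ee_pos: [0.56, 0.0985, 0.4002]
tcp_rot: [-3.142, 0.001, 0.108]
force: [1.0, 0.7, -0.3]
width: 0.399
grasp_force: 0.0
```

Call:
servo_tool(plan=[[0,0,35,0,0,0,0.4],[0,0,60,0,0,0,0.4],[0,0,70,0,0,0,0.4],[0,0,71,0,0,0,0.4],[0,0,71,0,0,0,0],[0,0,71,0,0,0,0],[0,0,71,0,0,0,0],[0,0,71,0,0,0,0],[0,0,71,0,0,0,0]])

```text
time: 27.45
ee_pos: [0.5597, 0.1018, 0.3314]
tcp_rot: [-3.132, -0.005, 0.108]
force: [-6.4, 16.4, 2.3]
width: 0.115
grasp_force: 20.0
```

```bash
python3 - <<'E'
from m import *
plan([]);print(case(read_state()["ee_pos"]))
E
```

```text
t27.4 tip [0.5604 0.1035 0.1494] rot [-3.1325 -0.005   0.1083] w 0.115 F [-6.4181 16.4052  2.2684] g 20.0
[ 0.0003 -0.0995  0.3314]
```

Call:
servo_tool(plan=[[0,-12,0,0,0,0,0],[0,-30,0,0,0,0,0],[0,-48,0,0,0,0,0],[0,-66,0,0,0,0,0],[0,-84,0,0,0,0,0],[0,-102,0,0,0,0,0],[0,-120,0,0,0,0,0],[0,-138,0,0,0,0,0],[0,-152,0,0,0,0,0],[0,-162,0,0,0,0,0]])

```text
time: 28.45
ee_pos: [0.5426, 0.2612, 0.3314]
tcp_rot: [-3.141, -0.003, 0.11]
force: [1.7, -1.0, 5.5]
width: 0.111
grasp_force: 20.0
```

Call:
servo_tool(plan=[[0,-3,0,0,0,0,0],[0,-5,0,0,0,0,0],[0,-5,0,0,0,0,0]])

```text
time: 28.75
ee_pos: [0.542, 0.2659, 0.3314]
tcp_rot: [-3.14, -0.003, 0.109]
force: [0.4, -0.3, 5.6]
width: 0.107
grasp_force: 20.0
```

Call:
servo_tool(plan=[[0,0,0,0,0,0,0.3],[0,0,0,0,0,0,0.3],[0,0,0,0,0,0,0.3],[0,0,-30,0,0,0,0.4],[0,0,-70,0,0,0,0.4],[0,0,-90,0,0,0,0.6],[0,0,-90,0,0,0,0.6]])

```text
time: 29.45
ee_pos: [0.5422, 0.2645, 0.4237]
tcp_rot: [-3.138, -0.006, 0.108]
force: [-0.1, -0.7, -0.4]
width: 0.502
grasp_force: 0.0
```

```bash
python3 - <<'E'
from m import *
c=capture("scene"); np.savez("s4.npz",**c)
P=cloud(c)
q=P[(c["color"][...,0]>170)&(c["color"][...,2]<80)&(P[...,2]>.1)&(P[...,2]<.115)&(P[...,1]<-.1)&(P[...,1]>-.3)]; print("wand top",len(q),np.median(q,0))
Q=case(P); k=(c["color"].max(-1)<60)&(Q[...,2]>.14)&(Q[...,2]<.165)&(np.abs(Q[...,0])<.04)&(Q[...,1]>0)&(Q[...,1]<.18); print("pull",k.sum(),np.median(Q[k],0) if k.sum() else "")
plan([(world(0,-.12,.25),CY)]); print(read_state()["qpos"])
E
```

```text
wand top 64 [ 0.4937 -0.1582  0.1061]
pull 123 [-0.0034  0.0619  0.1504]
t29.5 tip [0.5421 0.2647 0.2393] rot [-3.1396 -0.0019  0.1079] w 0.540 F [ 0.3333 -0.5994 -0.1462] g 0.0
[  0.1 184.  -11.1] [-0.002 -0.002 -0.003] rows>=4
[ 0.722   0.3357 -0.0236 -0.0005 -1.2087  0.9569]
```

Call:
servo_tool(plan=[[0,30,-5,0,0,0,0.6],[0,75,-11,0,0,0,0.6],[0,120,-11,0,0,0,0.6],[0,160,-11,0,0,0,0.6],[0,184,-11,0,0,0,0.6],[0,184,-11,0,0,0,0.6],[0,184,-11,0,0,0,0.6]])

```text
time: 30.2
ee_pos: [0.5617, 0.0809, 0.4296]
tcp_rot: [3.141, 0.003, 0.107]
force: [0.8, 1.3, -0.3]
width: 0.6
grasp_force: 0.0
```

```bash
python3 - <<'E'
from m import *
plan([])
c=capture("wrist"); np.savez("w5.npz",**c); crop(c,"wr5",0,0,640,480,1)
P=case(cloud(c)); m=(np.abs(P[...,0])<.074)&(P[...,1]<-.046)&(P[...,1]>-.199)
h,e=np.histogram(P[m][:,2],bins=np.arange(0,.13,.003)); print([(round(a*1000),int(b)) for a,b in zip(e,h) if b>60])
E
```

```text
t30.2 tip [0.5612 0.0809 0.2476] rot [3.1414 0.0027 0.1068] w 0.600 F [ 0.8438  1.3399 -0.3113] g 0.0
[(6, 4180), (9, 875), (12, 153), (15, 259), (18, 10441), (21, 1683), (24, 148), (27, 145), (30, 128), (33, 156), (36, 150), (39, 162), (42, 150), (45, 165), (48, 149), (51, 139), (54, 148), (57, 197), (60, 310), (63, 286), (66, 210), (69, 173), (72, 171), (75, 296), (78, 253), (81, 214), (84, 714), (87, 618), (90, 137), (93, 158), (96, 139), (99, 154), (102, 161), (105, 158), (108, 151), (111, 171), (114, 340), (117, 253), (120, 186), (123, 154), (126, 119)]
```

View pics/wr5.png

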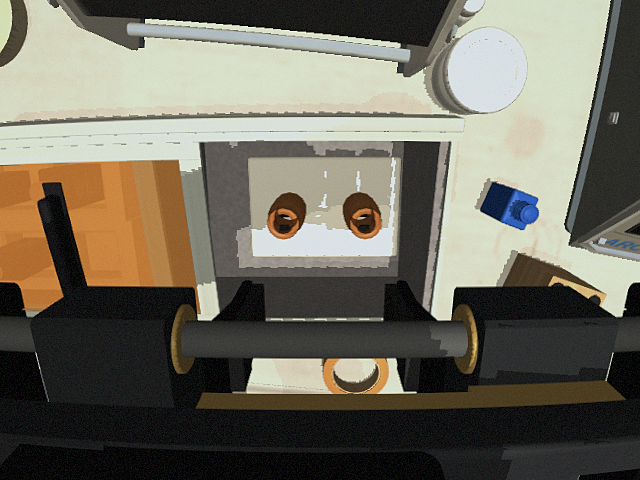

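The wrist picture shows the right bay open, with the vial mouths at (286,221) and (363,221). Both are empty.

```bash
python3 - <<'E'
from m import *
c=dict(np.load("w5.npz")); W=cloud(c); P=case(W)
m=(np.abs(P[...,0])<.074)&(P[...,1]<-.046)&(P[...,1]>-.19)&(P[...,2]>.0825)&(P[...,2]<.0905)
for u0 in(286,363):
    vv,uu=np.nonzero(m); k=np.hypot(uu-u0,vv-221)<28; q=P[vv[k],uu[k]]
    (cx,cy),r=cv2.minEnclosingCircle(q[:,:2].astype(np.float32)); A=np.c_[2*q[:,:2],np.ones(len(q))]; 
    el=cv2.fitEllipse(q[cv2.convexHull(q[:,:2].astype(np.float32),returnPoints=False)[:,0],:2].astype(np.float32))
    print(len(q),(cx,cy,r),el,np.median(q[:,2]), "pct",np.percentile(q[:,2],[10,90]), "mouth px",case(ray(c,u0,221,.0865)))
E
```

```text
559 (-0.002142702229321003, -0.0868210718035698, 0.01366215106099844) ((-0.0019893927965313196, -0.08680960536003113), (0.02630564197897911, 0.026707081124186516), 80.05915069580078) 0.08679870153033513 pct [0.0853 0.0879] mouth px [-0.0001 -0.089   0.0865]
557 (-0.0022427306976169348, -0.15394318103790283, 0.013734344393014908) ((-0.0020163736771792173, -0.15366049110889435), (0.02628191187977791, 0.026618696749210358), 44.05270767211914) 0.08692764696394491 pct [0.0852 0.0879] mouth px [-0.0003 -0.1522  0.0865]
```

```bash
python3 - <<'E'
from m import *
plan([([.494,-.158,.2],CY)])
E
```

```text
t30.2 tip [0.5613 0.0815 0.2479] rot [3.1414 0.0022 0.1081] w 0.606 F [-0.3874  0.3708 -0.4242] g 0.0
[-93.  230.9  48.1] [ 0.     0.002 -0.003] rows>=6
```

Call:
servo_tool(plan=[[-10,25,3,0,0,0,0.6],[-27,66,10,0,0,0,0.6],[-44,108,20,0,0,0,0.6],[-61,150,30,0,0,0,0.6],[-78,192,40,0,0,0,0.6],[-91,223,47,0,0,0,0.6],[-93,230,48,0,0,0,0.6],[-93,230,48,0,0,0,0.6]])

```text
time: 31.05
ee_pos: [0.4944, -0.1574, 0.3826]
tcp_rot: [-3.141, 0.001, 0.108]
force: [0.6, 0.3, 0.6]
width: 0.597
grasp_force: 0.0
```

```bash
python3 - <<'E'
from m import *
w=capture("wrist"); P=cloud(w); col=w["color"].astype(int)
q=P[(col[...,0]>140)&(col[...,2]<110)&(col[...,0]-col[...,1]>60)&(P[...,2]>.1025)&(P[...,2]<.112)&(np.hypot(P[...,0]-.494,P[...,1]+.158)<.08)]
print(len(q),cv2.minEnclosingCircle(q[:,:2].astype(np.float32)),np.median(q,0))
X=np.array([.494,-.158,0]); tx=np.array([np.cos(CY),np.sin(CY),0]); ty=np.array([np.sin(CY),-np.cos(CY),0])
for n in("s4","side"):
    Q=cloud(dict(np.load(n+".npz"))).reshape(-1,3); d=Q-X; k=(np.abs(d@tx)<.055)&(np.abs(d@ty)<.115)&(Q[:,2]>.11)&(Q[:,2]<.3)
    print(n,k.sum(),np.c_[d@tx,d@ty,Q[:,2]][k][::max(1,k.sum()//6)])
plan([([.494,-.158,.077],CY)])
E
```

```text
714 ((0.4937154948711395, -0.1572452336549759), 0.010559198446571827) [ 0.494  -0.1572  0.1062]
s4 0 []
side 4 [[ 0.0054 -0.0011  0.1121]
 [ 0.0057  0.0028  0.1111]
 [ 0.0084  0.0039  0.1102]
 [-0.008   0.0102  0.1101]]
t31.1 tip [ 0.4948 -0.1567  0.201 ] rot [-3.1415 -0.0001  0.1087] w 0.599 F [0.315  0.5471 0.3587] g 0.0
[ -0.9   1.2 124. ] [-0.    -0.    -0.002] rows>=3
```

Call:
servo_tool(plan=[[-1,0.5,30,0,0,0,0.6],[-1,0.5,65,0,0,0,0.6],[-1,0.5,95,0,0,0,0.6],[-1,0.5,115,0,0,0,0.6],[-1,0.5,123,0,0,0,0.6],[-1,0.5,123,0,0,0,0.6],[-1,0.5,123,0,0,0,0.6]])

```text
time: 31.8
ee_pos: [0.4942, -0.1573, 0.2612]
tcp_rot: [3.141, -0.002, 0.11]
force: [-0.0, 0.3, -0.4]
width: 0.597
grasp_force: 0.0
```

Call:
servo_tool(plan=[[0,0,0,0,0,0,0.35],[0,0,0,0,0,0,0.28],[0,0,0,0,0,0,0.15],[0,0,0,0,0,0,0.1],[0,0,0,0,0,0,0.1],[0,0,0,0,0,0,0.1]], newtons=20)

```text
time: 32.4
ee_pos: [0.4933, -0.1581, 0.2604]
tcp_rot: [3.141, -0.0, 0.108]
force: [0.1, -0.0, 2.3]
width: 0.25
grasp_force: 20.0
```

```bash
python3 - <<'E'
from m import *
plan([])
E
```

```text
t32.4 tip [ 0.4933 -0.1582  0.0784] rot [ 3.1414 -0.0002  0.1082] w 0.250 F [ 0.0573 -0.0165  2.3104] g 20.0
```

Call:
servo_tool(plan=[[0,0,-8,0,0,0,0.1],[0,0,-25,0,0,0,0.1],[0,0,-55,0,0,0,0.1],[0,0,-95,0,0,0,0.1],[0,0,-135,0,0,0,0.1],[0,0,-170,0,0,0,0.1],[0,0,-185,0,0,0,0.1],[0,0,-185,0,0,0,0.1]])

```text
time: 33.2
ee_pos: [0.4933, -0.1582, 0.4484]
tcp_rot: [3.14, -0.007, 0.108]
force: [0.6, -1.0, -0.5]
width: 0.248
grasp_force: 20.0
```

```bash
python3 - <<'E'
from m import *
plan([(world(-.002,-.1538,.26),CY)])
E
```

```text
t33.2 tip [ 0.4945 -0.1583  0.2664] rot [ 3.1403 -0.0066  0.1084] w 0.248 F [ 0.6357 -1.0182 -0.4769] g 20.0
[  91.9 -196.9    6.7] [ 0.001 -0.007 -0.002] rows>=5
```

Call:
servo_tool(plan=[[12,-25,0,0,0,0,0.1],[30,-64,0,0,0,0,0.1],[48,-103,2,0,0,0,0.1],[66,-142,4,0,0,0,0.1],[80,-172,6,0,0,0,0.1],[90,-192,6,0,0,0,0.1],[92,-197,6,0,0,0,0.1],[92,-197,6,0,0,0,0.1],[92,-197,6,0,0,0,0.1]])

```text
time: 34.1
ee_pos: [0.5631, 0.0471, 0.4384]
tcp_rot: [3.141, 0.002, 0.108]
force: [-0.6, -0.2, -0.6]
width: 0.244
grasp_force: 20.0
```

```bash
python3 - <<'E'
from m import *
plan([(world(-.002,-.1538,.26),CY)])
# where is the held rod? look in wrist, side, scene
t=read_state()["ee_pos"]
for n in("side","scene","wrist"):
    c=capture(n); np.savez(n+"6.npz",**c); P=case(cloud(c)); k=(np.hypot(P[...,0]+.002,P[...,1]+.1538)<.04)&(P[...,2]>.17)&(P[...,2]<.252)
    q=P[k]; 
    for z0 in np.arange(.18,.25,.02):
        j=q[(q[:,2]>z0)&(q[:,2]<z0+.02)]; print(n,round(z0,2),len(j),np.median(j,0) if len(j) else "",np.ptp(j,axis=0) if len(j) else "")
u,v=proj(dict(np.load("side6.npz")),world(-.002,-.1538,.19)[None])[0].astype(int); crop(dict(np.load("side6.npz")),"rod",u-50,v-50,u+50,v+50,6)
E
```

```text
t34.1 tip [0.5628 0.047  0.2564] rot [3.1413 0.0017 0.1076] w 0.244 F [-0.6153 -0.1991 -0.5638] g 20.0
[ 0.4 -0.4 -3.6] [ 0.     0.002 -0.003] rows>=1
side 0.18 3 [-0.0005 -0.1555  0.1972] [0.0054 0.0017 0.0073]
side 0.2 17 [-0.0022 -0.1566  0.2115] [0.009  0.008  0.0196]
side 0.22 14 [-0.0027 -0.1578  0.2302] [0.0079 0.0127 0.0164]
side 0.24 8 [-0.004  -0.1579  0.2437] [0.0059 0.0072 0.0108]
scene 0.18 8 [-0.0013 -0.1564  0.1946] [0.0052 0.0043 0.0102]
scene 0.2 29 [-0.0023 -0.1567  0.2107] [0.0077 0.0078 0.0187]
scene 0.22 30 [-0.0028 -0.1567  0.231 ] [0.0078 0.0082 0.0187]
scene 0.24 10 [-0.0023 -0.1582  0.2433] [0.0103 0.0056 0.0117]
wrist 0.18 7 [ 0.0005 -0.1543  0.1964] [0.0017 0.0046 0.0095]
wrist 0.2 147 [ 0.0013 -0.1543  0.211 ] [0.0049 0.0076 0.0199]
wrist 0.22 114 [ 0.0014 -0.1538  0.2262] [0.0043 0.0073 0.0137]
wrist 0.24 2 [ 0.0052 -0.1507  0.2504] [0.0051 0.0107 0.0003]
```

View pics/rod.png

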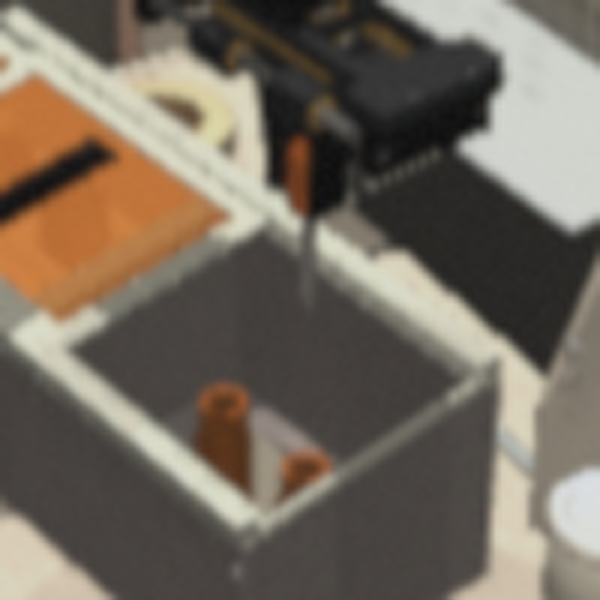

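The side crop shows the rod hanging upright at (307,265) above the right bay. The vial mouths are at (228,395) and (307,465).

Call:
servo_tool(plan=[[0.3,-0.5,20,0,0,0,0.1],[0.3,-0.5,50,0,0,0,0.1],[0.3,-0.5,75,0,0,0,0.1],[0.3,-0.5,92,0,0,0,0.1],[0.3,-0.5,100,0,0,0,0.1],[0.3,-0.5,105,0,0,0,0.1],[0.3,-0.5,108,0,0,0,0.1],[0.3,-0.5,108,0,0,0,0.1]])

```text
time: 35.05
ee_pos: [0.5638, 0.0482, 0.3316]
tcp_rot: [-3.141, -0.001, 0.108]
force: [-0.3, 0.9, -0.8]
width: 0.246
grasp_force: 20.0
```

```bash
python3 - <<'E'
from m import *
plan([(world(-.002,-.1538,.0932),CY)])
E
```

```text
t35.0 tip [0.564  0.0482 0.1496] rot [-3.1414 -0.0009  0.1081] w 0.246 F [-0.2879  0.8789 -0.7718] g 20.0
[-0.5  0.6 56.4] [-0.    -0.001 -0.003] rows>=2
```

Call:
servo_tool(plan=[[-0.3,0.4,5,0,0,0,0.1],[-0.3,0.4,10,0,0,0,0.1],[-0.3,0.4,15,0,0,0,0.1],[-0.3,0.4,20,0,0,0,0.1],[-0.3,0.4,25,0,0,0,0.1],[-0.3,0.4,30,0,0,0,0.1],[-0.3,0.4,35,0,0,0,0.1],[-0.3,0.4,40,0,0,0,0.1],[-0.3,0.4,45,0,0,0,0.1],[-0.3,0.4,48,0,0,0,0.1]])

```text
time: 36.05
ee_pos: [0.5633, 0.0478, 0.2823]
tcp_rot: [3.142, 0.001, 0.108]
force: [-0.3, -0.1, 0.8]
width: 0.243
grasp_force: 20.0
```

Call:
servo_tool(plan=[[0,0,1.5,0,0,0,0.1],[0,0,3,0,0,0,0.1],[0,0,4.5,0,0,0,0.1],[0,0,4.5,0,0,0,0.1]])

```text
time: 36.45
ee_pos: [0.5633, 0.0478, 0.2783]
tcp_rot: [-3.141, 0.0, 0.108]
force: [0.6, 0.0, -0.4]
width: 0.246
grasp_force: 20.0
```

```bash
python3 - <<'E'
from m import *
c=capture("scene"); np.savez("s7.npz",**c); u,v=proj(c,world(-.002,-.1538,.1)[None])[0].astype(int)
d=capture("side"); np.savez("d7.npz",**d); a,b=proj(d,world(-.002,-.1538,.1)[None])[0].astype(int)
A=cv2.resize(c["color"][v-40:v+40,u-40:u+40,::-1],None,fx=5,fy=5,interpolation=2);B=cv2.resize(d["color"][b-40:b+40,a-40:a+40,::-1],None,fx=5,fy=5,interpolation=2)
cv2.imwrite("pics/ins.png",np.hstack([A,B])); plan([])
E
```

```text
t36.5 tip [0.5632 0.0478 0.0964] rot [-3.1415  0.0004  0.1081] w 0.246 F [-1.6541 -0.2632 -0.5491] g 20.0
```

View pics/ins.png

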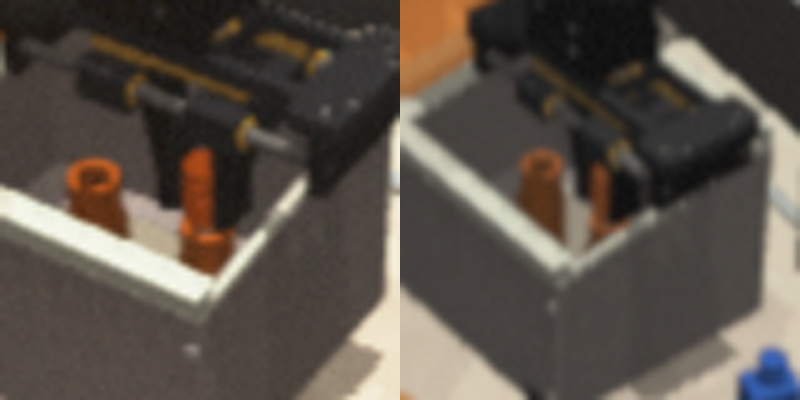

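The paired crop shows the cap just above vial 1's rim, at (205,225) on the left, with the rod inside. I'll press gently.

Call:
servo_tool(plan=[[0,0,1,0,0,0,0.1],[0,0,2,0,0,0,0.1],[0,0,2,0,0,0,0.1]])

```text
time: 36.85
ee_pos: [0.5634, 0.0478, 0.2765]
tcp_rot: [-3.142, 0.0, 0.108]
force: [-1.0, 0.4, -0.5]
width: 0.246
grasp_force: 20.0
```

Call:
servo_tool(plan=[[0,0,0.5,0,0,0,0.1],[0,0,1,0,0,0,0.1],[0,0,1,0,0,0,0.1]])

```text
time: 37.15
ee_pos: [0.5634, 0.0478, 0.2756]
tcp_rot: [-3.142, -0.0, 0.108]
force: [-1.3, -0.8, 0.4]
width: 0.249
grasp_force: 20.0
```

Call:
servo_tool(plan=[[0,0,0.5,0,0,0,0.1],[0,0,1,0,0,0,0.1],[0,0,1,0,0,0,0.1]])

```text
time: 37.45
ee_pos: [0.5634, 0.0478, 0.2753]
tcp_rot: [3.141, -0.0, 0.108]
force: [-3.4, -0.2, 5.5]
width: 0.247
grasp_force: 20.0
```

Call:
servo_tool(plan=[[0,0,0.5,0,0,0,0.1],[0,0,1,0,0,0,0.1],[0,0,1,0,0,0,0.1]])

```text
time: 37.75
ee_pos: [0.5634, 0.0478, 0.2752]
tcp_rot: [3.141, -0.001, 0.109]
force: [-5.4, -0.1, 9.2]
width: 0.245
grasp_force: 20.0
```

Call:
servo_tool(plan=[[0,0,-1,0,0,0,0.3],[0,0,-1,0,0,0,0.42],[0,0,-1,0,0,0,0.42],[0,0,-1,0,0,0,0.42],[0,0,-20,0,0,0,0.42],[0,0,-60,0,0,0,0.42],[0,0,-100,0,0,0,0.42],[0,0,-130,0,0,0,0.42],[0,0,-135,0,0,0,0.42]])

```text
time: 38.65
ee_pos: [0.5642, 0.0479, 0.4132]
tcp_rot: [-3.141, -0.009, 0.109]
force: [0.0, 0.6, -0.4]
width: 0.423
grasp_force: 0.0
```

```bash
python3 - <<'E'
from m import *
w=capture("wrist"); P=case(cloud(w)); q=P[(np.hypot(P[...,0]+.002,P[...,1]+.1538)<.016)&(P[...,2]>.09)&(P[...,2]<.16)]
t=q[q[:,2]>q[:,2].max()-.006]; print(len(q),np.median(t,0),cv2.minEnclosingCircle(t[:,:2].astype(np.float32)),"seat should be",.0868+.034)
c=capture("scene"); Q=cloud(c); np.savez("s8.npz",**c); crop(c,"fin",170,130,420,330,3)
plan([(world(0,.064,.23),CY),(world(0,.064,.149),CY)])
E
```

```text
936 [-0.0016 -0.1529  0.1211] ((-0.002144990721717477, -0.15295137465000153), 0.01090256217867136) seat should be 0.1208
t38.8 tip [0.5638 0.0481 0.2275] rot [-3.1407 -0.0024  0.108 ] w 0.419 F [-0.5709 -1.1232 -0.7993] g 0.0
[   1.4 -217.5   -2.3] [-0.001 -0.002 -0.003] rows>=5
[ 0. -0. 81.] [0. 0. 0.] rows>=2
```

View pics/fin.png

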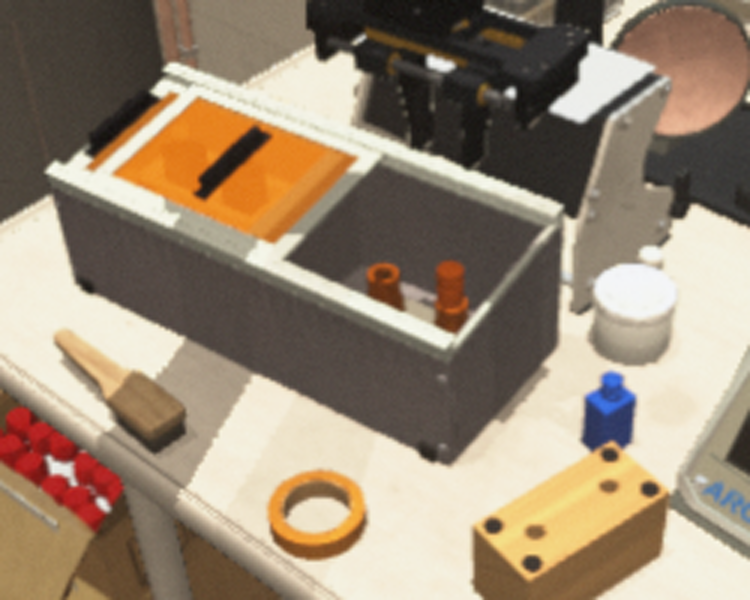

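The picture shows the wand seated in vial 1 at (452,290). It also shows a beige neck behind the white jar at (650,258), which may be a third bottle. I'll check that before shutting the case.

```bash
python3 - <<'E'
from m import *
c=dict(np.load("s8.npz")); d=dict(np.load("d7.npz")); 
A=cv2.resize(c["color"][185:255,350:420,::-1],None,fx=5.5,fy=5.5,interpolation=2);B=cv2.resize(d["color"][220:290,340:410,::-1],None,fx=5.5,fy=5.5,interpolation=2)
cv2.imwrite("pics/jar.png",np.hstack([A,B]))
w=dict(np.load("w5.npz"))
P=cloud(c); m=(P[...,0]>.66)&(P[...,0]<.85)&(P[...,1]>-.15)&(P[...,1]<.05)&(P[...,2]>.062)&(P[...,2]<.1)
q=P[m&(np.arange(640)[None]>370)&(np.arange(640)[None]<400)]; print(len(q),np.median(q,0),q.min(0),q.max(0))
P=cloud(d); q=P[(P[...,0]>.66)&(P[...,0]<.85)&(P[...,1]>-.15)&(P[...,1]<.05)&(P[...,2]>.062)&(P[...,2]<.1)]; print(len(q),np.median(q,0))
E
```

```text
222 [0.7772 0.0154 0.0775] [ 0.6997 -0.0546  0.0623] [0.842  0.0186 0.0996]
325 [0.7489 0.0141 0.0772]
```

View pics/jar.png

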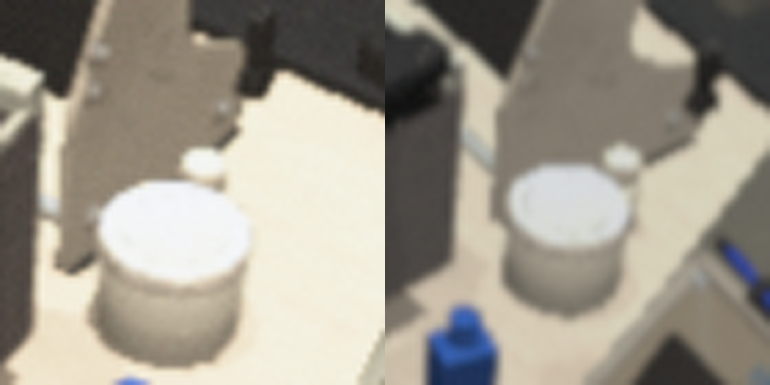

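The jar crop shows a neck-like object behind the jar, at (205,160) on the left and (622,160) on the right. I'll look at it with the wrist camera.

```bash
python3 - <<'E'
from m import *
c=dict(np.load("s8.npz")); d=dict(np.load("d7.npz"))
print(ray(c,387.3,214,.074),ray(d,340+237/5.5,220+158/5.5,.074)); P=cloud(c); print(P[214,387],P[213,386])
plan([([.68,-.06,.25],CY)])
E
```

```text
[ 0.7326 -0.0354  0.074 ] [ 0.7383 -0.0424  0.074 ]
[ 0.7549 -0.0215  0.0532] [ 0.7565 -0.0173  0.0535]
t38.8 tip [0.5638 0.0481 0.2275] rot [-3.1407 -0.0024  0.108 ] w 0.419 F [-0.5709 -1.1232 -0.7993] g 0.0
[104.3 119.8 -22.4] [-0.001 -0.002 -0.003] rows>=4
```

Call:
servo_tool(plan=[[25,29,-22,0,0,0,0.42],[52,60,-30,0,0,0,0.42],[80,92,-30,0,0,0,0.42],[100,115,-30,0,0,0,0.42],[104,120,-30,0,0,0,0.42],[104,120,-30,0,0,0,0.42],[104,120,-30,0,0,0,0.42]])

```text
time: 39.45
ee_pos: [0.6794, -0.0597, 0.4372]
tcp_rot: [-3.141, 0.003, 0.109]
force: [-0.7, -0.1, 0.4]
width: 0.423
grasp_force: 0.0
```

```bash
python3 - <<'E'
from m import *
plan([]); c=capture("wrist"); np.savez("w9.npz",**c); crop(c,"wr9",0,0,640,480,1)
print(proj(c,[[.735,-.04,.074],[.755,-.02,.053],[.705,-.036,.058]]))
E
```

```text
t39.5 tip [ 0.6789 -0.0597  0.2552] rot [-3.1412  0.0027  0.1085] w 0.423 F [-0.6526 -0.0553  0.4461] g 0.0
[[308.117  148.4341]
 [288.5439 121.8945]
 [300.9738 181.3475]]
```

View pics/wr9.png

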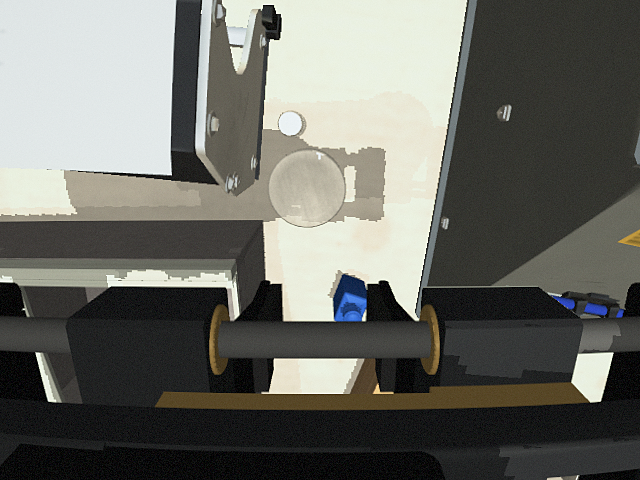

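The wrist picture shows only a small white cylinder at (291,123) behind the jar, so there is no third bottle. Now I shut the right door.

```bash
python3 - <<'E'
from m import *
plan([(world(0,.064,.24),CY),(world(0,.064,.149),CY)])
E
```

```text
t39.5 tip [ 0.6789 -0.0595  0.256 ] rot [-3.1414  0.0016  0.1091] w 0.417 F [-0.417  -0.3684 -0.2807] g 0.0
[-101.8 -336.8   16.2] [-0.     0.002 -0.002] rows>=8
[ 0. -0. 91.] [0. 0. 0.] rows>=2
```

Call:
servo_tool(plan=[[-8,-25,0,0,0,0,0.35],[-21,-70,2,0,0,0,0.35],[-35,-115,6,0,0,0,0.35],[-48,-160,10,0,0,0,0.35],[-62,-205,14,0,0,0,0.35],[-76,-250,16,0,0,0,0.35],[-89,-295,16,0,0,0,0.35],[-99,-327,16,0,0,0,0.35],[-102,-337,16,0,0,0,0.35],[-102,-337,16,0,0,0,0.35]])

```text
time: 40.5
ee_pos: [0.5405, 0.2653, 0.4231]
tcp_rot: [-3.141, -0.001, 0.112]
force: [0.1, 0.7, -0.1]
width: 0.35
grasp_force: 0.0
```

Call:
servo_tool(plan=[[0,0,0,0,0,0,0.35],[0,0,0,0,0,0,0.35]])

```text
time: 40.7
ee_pos: [0.5422, 0.2626, 0.4227]
tcp_rot: [3.141, -0.0, 0.107]
force: [0.4, -1.5, 0.2]
width: 0.35
grasp_force: 0.0
```

```bash
python3 - <<'E'
from m import *
plan([(world(0,.064,.149),CY)])
E
```

```text
t40.7 tip [0.5422 0.2626 0.2407] rot [ 3.1414 -0.      0.1068] w 0.350 F [ 0.4387 -1.5457  0.1952] g 0.0
[-0.7 -1.7 91.7] [ 0.    -0.    -0.004] rows>=2
```

Call:
servo_tool(plan=[[-0.5,-1.5,40,0,0,0,0.35],[-0.5,-1.5,70,0,0,0,0.35],[-0.5,-1.5,87,0,0,0,0.35],[-0.5,-1.5,92,0,0,0,0.35],[-0.5,-1.5,92,0,0,0,0],[-0.5,-1.5,92,0,0,0,0],[-0.5,-1.5,92,0,0,0,0],[-0.5,-1.5,92,0,0,0,0],[-0.5,-1.5,92,0,0,0,0]], newtons=20)

```text
time: 41.6
ee_pos: [0.5416, 0.2654, 0.332]
tcp_rot: [-3.141, -0.002, 0.109]
force: [0.6, -0.1, 3.4]
width: 0.112
grasp_force: 20.0
```

Call:
servo_tool(plan=[[0,12,0,0,0,0,0],[0,30,0,0,0,0,0],[0,48,0,0,0,0,0],[0,66,0,0,0,0,0],[0,84,0,0,0,0,0],[0,102,0,0,0,0,0],[0,120,0,0,0,0,0],[0,138,0,0,0,0,0],[0,152,0,0,0,0,0],[0,161,0,0,0,0,0]])

```text
time: 42.6
ee_pos: [0.5592, 0.1037, 0.3319]
tcp_rot: [-3.141, -0.003, 0.107]
force: [-1.3, 2.3, 4.6]
width: 0.11
grasp_force: 20.0
```

Call:
servo_tool(plan=[[0,2,0,0,0,0,0],[0,4,0,0,0,0,0],[0,4,0,0,0,0,0]])

```text
time: 42.9
ee_pos: [0.5591, 0.1025, 0.3319]
tcp_rot: [-3.136, -0.004, 0.108]
force: [-3.6, 12.1, 6.4]
width: 0.11
grasp_force: 20.0
```

```bash
python3 - <<'E'
from m import *
plan([]);print(case(read_state()["ee_pos"]))
E
```

```text
t42.9 tip [0.5598 0.1035 0.1499] rot [-3.1363 -0.0042  0.108 ] w 0.110 F [-3.5738 12.0561  6.3645] g 20.0
[-0.0002 -0.0987  0.3319]
```

Call:
servo_tool(plan=[[0,-1.5,0,0,0,0,0.2],[0,-1.5,0,0,0,0,0.35],[0,-1.5,0,0,0,0,0.35],[0,-1.5,-30,0,0,0,0.4],[0,-1.5,-70,0,0,0,0.4],[0,-1.5,-110,0,0,0,0.4],[-40,-1.5,-140,0,0,0,0.5],[-80,-1.5,-150,0,0,0,0.5],[-110,-1.5,-150,0,0,0,0.5],[-110,-1.5,-150,0,0,0,0.5]])

```text
time: 43.9
ee_pos: [0.4465, 0.0892, 0.4814]
tcp_rot: [-3.141, -0.0, 0.109]
force: [-0.9, -0.5, 0.5]
width: 0.498
grasp_force: 0.0
```

```bash
python3 - <<'E'
from m import *
c=capture("side"); P=case(cloud(c)); col=c["color"]
h=P[...,2]-.125-P[...,0]*24/170
for a,b in((.15,.215),(-.14,-.06)):
    k=(col.max(-1)<60)&(P[...,1]>a)&(P[...,1]<b)&(np.abs(P[...,0])<.045)&(h>.017)&(h<.035); print(k.sum(),np.median(P[k],0))
k=(col.max(-1)<60)&(P[...,1]>.15)&(P[...,1]<.215)&(np.abs(P[...,0])<.045)&(h>.005)&(h<.035); print(k.sum(),np.median(P[k],0))
crop(c,"end",200,150,400,300,4); plan([])
E
```

```text
52 [-0.0075  0.195   0.1456]
71 [-0.0101 -0.102   0.1494]
85 [-0.0052  0.1954  0.143 ]
t44.0 tip [0.4482 0.0899 0.2991] rot [-3.1413 -0.0008  0.1085] w 0.500 F [ 0.8997  0.2019 -0.1235] g 0.0
```

View pics/end.png

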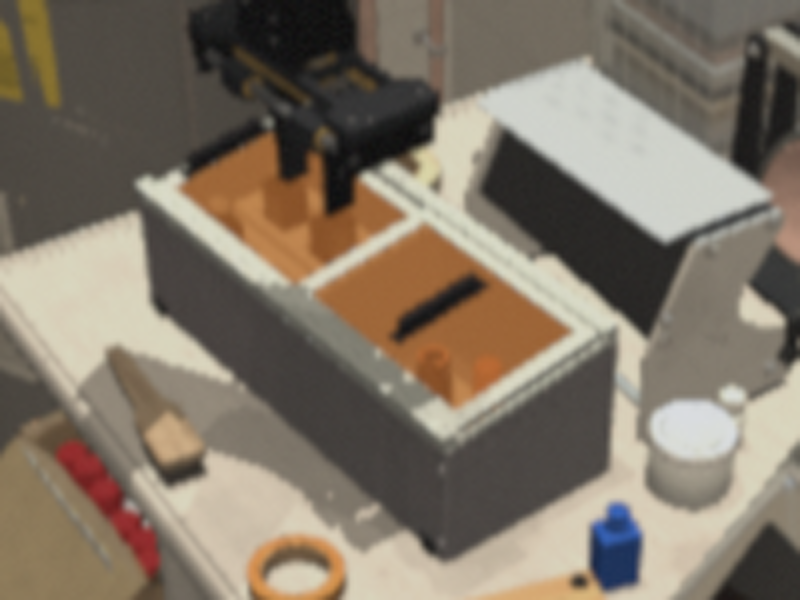

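The picture shows both doors shut, with the left pull at (230,145) and the right at (440,305). The bottles and the wand can be seen through the amber.

```bash
python3 -c "
from rig import *
print(hand_in())"
```

```text
the job is handed in; nothing more can be done
None
```

The job is handed in: both single black bottles stand in pockets 0 and 3, the one orange-capped wand is seated in vial 1, and both doors were pushed to their stops and left shut.

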